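Gauge, lock and charge a soil-clod roll crusher

ROBOT

A 6-joint arm with a two-finger parallel gripper is mounted at the origin on the work surface. World frame = base frame: x ahead of the robot, y to its left, z up, the work surface at z = 0. Lengths are in m, angles in rad, forces in N, time in s.
With the tool pointing down it reaches from about 0.275 to 0.725 m from the base axis. Payload 15.9 kg.
Tool frame: the origin (TCP) lies at the very end of the fingers, on their centre line; the grasp point (between the pads) lies 19 mm behind it; z points along the fingers, y is the line along which they close (so a half turn about z gives the same grasp; the last joint's range is limited). The gripper opens to 85 mm and grips with 20 to 120 N. Pads are 22 mm wide; open, the fingers measure 114 mm over their backs; the gripper's body (76 mm by 85 mm) begins 54 mm behind the grasp point. The pads swing forward as they close: fully open they stand 13 mm farther back than shut.
Start: joints at [-1.212, 0.213, -0.034, 1.323, 0, 1.571], TCP at [0.176, -0.468, 0.231] pointing down, gripper open.
Joint ranges: [-2.98, 2.98], [-0.74, 1.72], [-1.14, 1.35], [-2.1, 2.04], [-1.57, 1.44], [-3.14, 3.14]. Speed limits (rad/s): [1.89, 1.89, 2.39, 2.57, 3.14, 3.14].

INTERFACE

Orientations are given as a rotation vector (axis times angle).
In Python, from rig import * gives the robot as it stands.
- The arm moves only by the tool apply_moves, never from a script. Its argument "deltas" is a list of rows, each a list of 3 entries, a list of its own where there are three numbers: the finger opening in mm, from 0 to 85.4, then the shift along the tool's x, y, z in units of 30 mm (1.0 is 30 mm), then the turn about the tool's z in units of 8 degrees (1.0 is 8 degrees). A call has 1 to 5 rows; each row is the pose to reach, as a shift and turn from the pose commanded when the call began, along the tool's axes at that moment; what a row does not reach only later rows make up. A row lasts 1/10 s, in which the tool goes at most 50 mm and 8.59 degrees, less where a joint would pass 70% of its speed; a pose out of reach is approached as far as the arm can. A call with a gripper value outside its range is refused whole. The fingers move at their own pace and stop on an object; "force" is the grip in N (left out, the last holds). Time passes only in rows, so rows that repeat a pose let the fingers close. It gives the time, the measured TCP pose, the force, the opening and the grip force at its end, in the units of the state.
- read_state(): the state, without advancing time (a new reading comes with each control period).
- camera(name): name is "side" or "top" or "wrist"; returns the picture (400x640x3 uint8, blue, green, red); there is no depth.
- get_calibration(name): a dict with "camera_matrix" (3x3 intrinsics, pixels), "rvec" (rotation vector, rad) and "tvec" (3), from world to camera coordinates, as OpenCV has them. Camera axes: x right, y down, z forward; pixel columns grow to the right and rows downward; lengths in m; the calibration is good to about 2 mm. A picture is of the moment at which its call begins: read the wrist's pose just before it. get_calibration takes no time and is no camera call; for the wrist camera it gives the pose at the moment of the call.
- job_done(): hands the job in; it is judged then, once.
Trained networks look in the newest picture that a camera, given by its name, has taken for a name from the list of things; names that differ only in an ending like _2 or _b are one class to them, and where a whole thing is asked for, a point or a joint stands for the part that bears it (a point fixed in the world has none). Each returns a list of dicts, best first, with "confidence" (0 to 1); they miss things now and then, are a little off and sometimes report something else, mostly with a low value. They report only what shows in the picture. A call takes as long as a camera call. They do not tell look-alikes from the thing itself.
- masks_of(camera, thing): "mask" (400x640 bool, what is visible of it) and "point" ([column, row] in pixels, amid what is visible of it).
The state is a dict: "time": time; "qpos": joint angles; "qd": joint speeds; "joint_torque": joint torques, N m; "tcp_pos": TCP position; "ee_rot": TCP orientation; "force": force on the tool from outside, world axes, zero at the start; "moment": the same for the moment, N m; "gripper_width": opening from 0.0 (shut) to 1.0 (fully open); "gripper_force": force on a finger pad.
Only numpy, scipy, OpenCV 4.12 (cv2) and the standard library are available. Lean on these libraries where they do the work, as an engineer would, in place of code of your own. Each camera call takes 0.05 s, during which the arm holds its last target. There are 200 camera calls.

TASK

Get the hand-cranked roll crusher ready for a soil sample: hang the gap gauge through the hopper with its blade fully down between the rolls, push the red plate so that the moving roll closes onto the blade, then knock the brass lock pin home with the mallet (not with the gripper) while the gauge is still in. Put the gauge back in its blue stand, then put every soil clod into the hopper, with the roll gap left as gauged; leave the mallet standing on its head on the rubber mat again and do not shift the bottles, glassware and bulb around it.

Things in the scene. Friction and masses are not known exactly. Their poses are not given: they have to be found in the camera images.
- mill: Fixed two-roll crusher, about 230 x 230 x 150: green side plates (105 high, outer faces y = +/-75), hopper on top. Origin: on the table under the hopper's middle; x runs from the red push plate towards the rolls, y along the rolls, z up. A crank with wooden grip sticks out on the +y side to y 146.
- hopper_mouth (a point): Centre of the aluminium hopper's mouth at rim height, crusher z 150. Mouth 112 (x) by 120 (y) inside; end walls 4 thick at y = +/-62; the sides slope in to a throat 60 wide (x) at z 102. Clods are larger than the roll gap and stay lying on the rolls; they may be let fall from just above the mouth.
- mill_nip (a point): Under the hopper's middle at the height of both roll axes, crusher z 75. The rolls (50 diameter, 128 long, along y) have their tops at z 100. The fixed roll's surface facing the gap is at crusher x = +3, the moving roll's at x = -13 plus the yoke's travel.
- yoke (a joint): Slide of the moving roll and its yoke, in m along crusher +x; 0 = wide open, limit 0.014. Gap between the rolls = 0.016 minus this value: 12 to 16 mm at the start, to end at the blade's 6 mm (value 0.010). About 5 N of friction; stays where it is left; if closed too far it can be drawn back by the plate.
- push_plate (a point): Middle of the back face (away from the rolls) of the yoke's red push plate, on the -x side of the crusher, at height 95; the plate is 12 thick, 70 wide (along y), upright, from z 62 to 110. Push it towards the crusher's +x from behind with closed fingers; it moves with the yoke.
- lock_pin (a joint): Travel of the lock pin in m, downwards; starts at 0 to 0.003 (standing proud), from 0.0138 its foot bears on the yoke's arm and clamps yoke and roll fast (hard stop 0.016). Home is 0.0125 or more. Tight in its bore (about 9 N of friction); stays where it is driven.
- pin_top (a point): Centre of the top face of the lock pin's brass head (24 diameter, 7 thick), over a green boss on the crusher's -y side at crusher x = -40, y = -100; top at height 133 when the joint reads 0, 119 when home. The boss's top is at z 108. Free space on its -y side for the mallet's handle.
- gauge: T-shaped gap gauge, 0.22 kg, upright in its stand at the start. Origin: middle of the blade's lower end, z up. Steel blade 6 thick (x), 40 wide (y), z 0 to 90; crossbar 16 (x) by 140 (y), z 90 to 102; yellow grip 14 by 34, z 102 to 142. In the crusher the crossbar lies along y on the hopper's end walls (gauge origin at crusher z 60) and it hangs there by itself.
- gauge_stand: Fixed blue block 70 (x) by 80 (y), 96 high, with a slot 11 wide along its y, open at top and ends. Origin: middle of its underside. The gauge hangs in it with the blade in the slot and the crossbar on top, gauge origin at stand z 6, over the stand's origin, gauge x along stand x.
- mallet: Mallet, 0.2 to 0.37 kg, standing on one face of its head. Origin: centre of that lower face; z up the head. Head: cylinder 44 diameter, 70 high, orange with black rubber faces. Wooden handle 16 wide by 20 high, sticking out level towards the mallet's -x, from the head to x = -140, its axis at z 35.
- mallet_grip (a point): Point on the mallet's handle to hold it by, x = -62, z = 35 of the mallet.
- mallet_mat: Fixed grey rubber mat 130 x 130, 3 thick, on which the mallet stands at the start, anywhere near its middle. Origin: middle of its underside.
- board: Fixed pale paperboard drying sheet, 150 (x) by 220 (y), 4 thick, with the clods lying on it. Origin: middle of its underside.
- clod1: Hard brown soil clod, blocky, about 28 x 26 x 23 high, 15 to 31 g. Origin: middle of its underside as it lies at the start. Three to five clods are there; absent ones read None.
- clod2: Hard brown soil clod, blocky, about 28 x 26 x 23 high, 15 to 31 g. Origin: middle of its underside as it lies at the start. Three to five clods are there; absent ones read None.
- clod3: Hard brown soil clod, blocky, about 28 x 26 x 23 high, 15 to 31 g. Origin: middle of its underside as it lies at the start. Three to five clods are there; absent ones read None.
- clod4: Hard brown soil clod, blocky, about 28 x 26 x 23 high, 15 to 31 g. Origin: middle of its underside as it lies at the start. Three to five clods are there; absent ones read None.
- clod5: Hard brown soil clod, blocky, about 28 x 26 x 23 high, 15 to 31 g. Origin: middle of its underside as it lies at the start. Three to five clods are there; absent ones read None.
- bottle1: Bystander: amber jar 56 diameter, 85 high, black cap. Origin: middle of its underside.
- bottle2: Bystander: amber jar 56 diameter, 95 high, black cap. Origin: middle of its underside.
- beaker: Bystander: clear beaker 64 diameter, 75 high. Origin: middle of its underside.
- flask: Bystander: amber flask with a thin neck, 68 diameter, 142 high. Origin: middle of its underside.
- jar: Bystander: white jar 60 diameter, 60 high. Origin: middle of its underside.
- bulb: Bystander: red rubber pipette bulb standing up, 48 diameter, 68 high. Origin: middle of its underside.
There are look-alikes about, which are no part of the job. Leave any pink or white look-alike of the mallet alone.

How it is judged:
By the outcome, as a careful person would: the job done as asked, in the order asked, and still so for the second after the job is handed in, with the robot touching nothing.
Of clod1, clod2, clod3, clod4, clod5 only 3 to 5 are there at a start; the rules pass over those that are not, and their reading is None.
At some moment in a run one of clod1, clod2, clod3, clod4, clod5 may be knocked a few centimetres aside while the robot is not near it.
It also fails if it takes over 210 s, if anything falls off the work surface, if the arm or the gripper's body presses on something with over 40 N, if the wrist force passes 120 N, or if a joint passes its speed limit or range.

## Working session

There is one attempt and no reset: what is moved stays moved. The work goes in short steps, Python scripts to look and compute and a tool call to move; the robot and the scene stay as the last step left them, time stands still between calls to the robot, and variables do not carry over. Pictures are saved under pics/ and viewed, at most 14 in all, crops included, and the job is handed in when it is done.

Besides the shell and the picture viewer there is one more tool, called after "Emit:" in YAML: its name, and indented under it one key for each argument. apply_moves: Moves the arm, as the interface text tells. Its arguments: {"type":"object","properties":{"deltas":{"type":"array"},"force":{"type":"number"}},"required":["deltas"]}

```bash
mkdir -p pics; ls; python3 - <<'E'
from rig import *
import cv2,numpy as np
print(read_state())
for c in ("top","side"):
    im=camera(c); cv2.imwrite(f"pics/{c}0.png",im)
    k=get_calibration(c); print(c,k)
    for t in ["mill","push_plate","lock_pin","gauge","gauge_stand","mallet","mallet_mat","board","clod1","bottle1","beaker","flask","jar","bulb"]:
        for r in masks_of(c,t)[:6]:
            m=r["mask"]; ys,xs=np.nonzero(m)
            print(t,round(r["confidence"],2),np.round(r["point"]),m.sum(),xs.min(),xs.max(),ys.min(),ys.max())
E
```

```text
pics
{'time': 0.0, 'qpos': array([-1.21202955e+00,  2.13347074e-01, -3.50341565e-02,  1.32349741e+00,
        2.59965457e-05,  1.57080918e+00]), 'qd': array([ 1.53937088e-03,  1.01301694e-03, -1.80350979e-04, -7.48800229e-05,
       -1.84053571e-03,  2.37200242e-04]), 'joint_torque': array([-1.23329948e-03, -6.86158919e+01,  4.87116516e+01,  1.74368295e-02,
       -1.46061443e-04, -4.84929217e-06]), 'tcp_pos': array([ 0.17545239, -0.46785521,  0.2308306 ]), 'ee_rot': array([-3.09013351e+00, -5.60321321e-01,  2.63075637e-04]), 'force': array([-0.18354281, -0.00832823, -0.20902632]), 'moment': array([ 0.03216589,  0.0336093 , -0.01766896]), 'gripper_force': 0.0, 'gripper_width': 0.9970685543027554}
top {'camera_matrix': array([[395.7430133 ,   0.        , 320.65778496],
       [  0.        , 395.7430133 , 208.2153363 ],
       [  0.        ,   0.        ,   1.        ]]), 'rvec': array([ 2.18565911, -2.1847601 ,  0.1160795 ]), 'tvec': array([0.02623039, 0.57051704, 1.11623687])}
mill 0.98 [351. 198.] 4731 299 402 163 240
mill 0.26 [359. 233.] 710 326 394 196 240
push_plate 0.61 [362. 2
[... 1692 characters left out ...]
52 190
mallet_mat 0.79 [319. 295.] 1358 295 353 264 317
board 0.59 [263. 262.] 2981 219 305 228 300
clod1 0.55 [268. 243.] 67 265 273 238 247
clod1 0.46 [308. 148.] 300 300 315 136 162
clod1 0.39 [293. 250.] 86 287 296 246 256
bottle1 0.94 [335. 135.] 402 330 345 121 149
bottle1 0.86 [306. 151.] 303 300 315 137 162
beaker 0.93 [351. 241.] 616 337 359 226 258
beaker 0.24 [378. 150.] 336 369 386 140 161
beaker 0.19 [259. 196.] 460 249 269 168 208
flask 0.71 [261. 194.] 406 249 268 168 207
flask 0.21 [346. 183.] 687 323 371 166 209
jar 0.72 [376. 148.] 331 369 385 139 161
jar 0.19 [344. 184.] 708 322 371 167 209
bulb 0.71 [276. 312.] 285 267 284 301 322
bulb 0.39 [334. 135.] 384 330 345 121 148
```

```bash
python3 - <<'E'
import cv2
a=cv2.imread("pics/top0.png")[110:340,140:480]; cv2.imwrite("pics/top0c.png",cv2.resize(a,None,fx=2.35,fy=2.35,interpolation=cv2.INTER_CUBIC))
a=cv2.imread("pics/side0.png")[110:390,200:460]; cv2.imwrite("pics/side0c.png",cv2.resize(a,None,fx=2.1,fy=2.1,interpolation=cv2.INTER_CUBIC))
E
```

```text
(no output)
```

View pics/top0c.png

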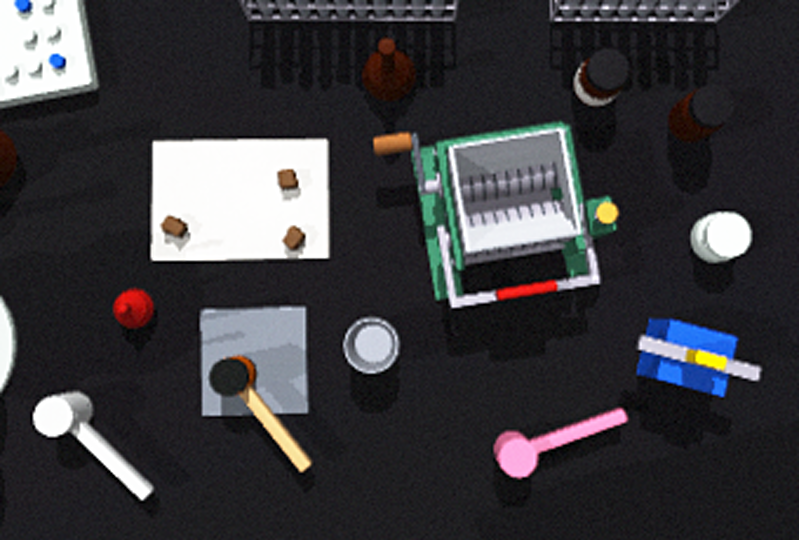

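View pics/side0c.png

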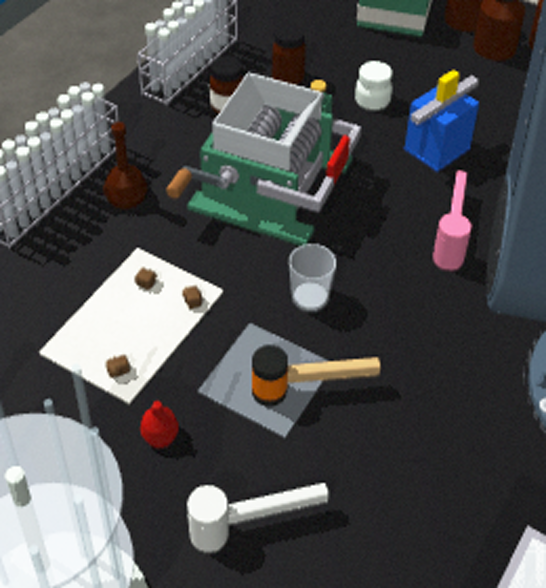

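Top view (pixels of the crop): mill hopper around (515,190), pin head (606,212), red plate (526,290), stand and gauge (690,357), real mallet head (232,376) with handle end (304,466). There are three clods on the board; the pink and white mallets are decoys.

```bash
cat > h.py <<'E'
from rig import *
import cv2,numpy as np
from scipy.spatial.transform import Rotation as Ro
def cal(c):
    k=get_calibration(c); R=cv2.Rodrigues(np.array(k["rvec"],float))[0]; return k["camera_matrix"],R,np.array(k["tvec"],float).ravel()
def back(c,uv,z,k=None):
    K,R,t=k or cal(c); o=-R.T@t; d=R.T@np.linalg.inv(K)@np.array([uv[0],uv[1],1.]); return o+d*(z-o[2])/d[2]
def proj(c,p,k=None):
    K,R,t=k or cal(c); q=(R@np.atleast_2d(p).T).T+t; q=(K@q.T).T; return q[:,:2]/q[:,2:]
def pose():
    s=read_state(); R=Ro.from_rotvec(s["ee_rot"]).as_matrix(); return s,np.array(s["tcp_pos"]),R
def go(target,yaw=None):
    """units to target tcp; yaw=deg world direction of tool y (mod 180)"""
    s,p,R=pose(); d=R.T@(np.array(target)-p)/.03
    y=np.degrees(np.arctan2(R[1,1],R[0,1])); tt=0
    if yaw is not None:
        tt=-((yaw-y+90)%180-90)   # tool z down: + turn lowers world yaw
    print("t=%.1f tcp"%s["time"],np.round(p,4),"yawy %.1f"%y,"-> d",np.round(d,2),"turn %.2f (alt %.2f) q6 %.2f"%(tt/8,(tt-np.sign(tt)*180)/8,s["qpos"][5]),"F",np.round(s["force"],1),"w %.3f"%s["gripper_width"])
E
python3 - <<'E'
from h import *
k=cal("top"); ks=cal("side")
f=lambda u,v:(u/2.35+140,v/2.35+110)
P=dict(rimA=(442,137,.15),rimB=(570,122,.15),rimC=(584,236,.15),rimD=(462,258,.15),pin=(606,212,.132),plate=(526,290,.11),plL=(498,293,.11),plR=(556,286,.11),mhead=(230,378,.073),mend=(304,466,.046),mat1=(202,310,.003),mat2=(304,306,.003),mat3=(307,414,.003),mat4=(203,415,.003),gA=(641,344,.108),gB=(758,373,.108),grip=(708,360,.146),beak=(370,345,.075),jar=(720,237,.06),pinkh=(517,455,.07),pinke=(622,415,.045),clA=(174,226,.027),clB=(288,179,.027),clC=(293,237,.027),flask=(387,75,.05),bulb=(133,308,.03))
for n,(u,v,z) in P.items(): print(n,np.round(back("top",f(u,v),z,k),3))
for c,kk in(("wrist",cal("wrist")),): 
    K,R,t=kk; print(K[0,0],-R.T@t,pose()[2],R.T)
# side view checks
g=lambda u,v:(u/2.1+200,v/2.1+110)
for n,u,v,z in [("pin",319,86,.132),("gA",416,118,.108),("gB",477,80,.108),("mhead",269,357,.073),("mend",378,366,.046),("clA",118,362,.027),("clB",146,275,.027),("clC",192,294,.027)]: print("side",n,np.round(back("side",g(u,v),z,ks),3))
go([.3,-.3,.3],0)
E
```

```text
rimA [0.663 0.009 0.15 ]
rimB [ 0.681 -0.132  0.15 ]
rimC [ 0.554 -0.146  0.15 ]
rimD [ 0.53  -0.012  0.15 ]
pin [ 0.582 -0.174  0.132]
plate [ 0.496 -0.087  0.11 ]
plL [ 0.493 -0.055  0.11 ]
plR [ 0.5   -0.121  0.11 ]
mhead [0.395 0.252 0.073]
mend [0.291 0.169 0.046]
mat1 [0.474 0.301 0.003]
mat2 [0.479 0.175 0.003]
mat3 [0.347 0.17  0.003]
mat4 [0.346 0.297 0.003]
gA [ 0.435 -0.217  0.108]
gB [ 0.402 -0.349  0.108]
grip [ 0.419 -0.28   0.146]
beak [0.433 0.091 0.075]
jar [ 0.56  -0.326  0.06 ]
pinkh [ 0.307 -0.079  0.07 ]
pinke [ 0.349 -0.208  0.045]
clA [0.576 0.332 0.027]
clB [0.634 0.194 0.027]
clC [0.563 0.187 0.027]
flask [0.759 0.073 0.05 ]
bulb [0.476 0.378 0.03 ]
345.7846872776949 [ 0.24900535 -0.44000085  0.3746109 ] [[ 9.36315681e-01  3.51159429e-01 -3.98392498e-06]
 [ 3.51159429e-01 -9.36315681e-01 -1.38157641e-06]
 [-4.21536502e-06 -1.05401167e-07 -1.00000000e+00]] [[ 3.51161952e-01 -8.91703702e-01 -2.85569242e-01]
 [-9.36314735e-01 -3.34418708e-01 -1.07139373e-01]
 [ 3.68788766e-05  3.05005961e-01 -9.52350441e-01]]
side pin [ 0.577 -0.173  0.132]
side gA [ 0.432 -0.212  0.108]
side gB [ 0.393 -0.345  0.108]
side mhead [0.398 0.253 0.073]
side mend [0.286 0.174 0.046]
side clA [0.573 0.336 0.027]
side clB [0.631 0.199 0.027]
side clC [0.558 0.192 0.027]
t=1.5 tcp [ 0.1756 -0.4682  0.2313] yawy -69.4 -> d [ 5.85 -3.79 -2.29] turn -8.68 (alt 13.82) q6 1.57 F [ 0.5  0.1 -0.3] w 1.000
```

```bash
cat >> h.py <<'E'
def plan(*wps):
    """successive (xyz,yaw|None): units for each, in the frame of each call's start"""
    s,p,R=pose(); p=p.copy(); print("t=%.1f tcp"%s["time"],np.round(p,4),"F",np.round(s["force"],1),"w %.3f q6 %.2f"%(s["gripper_width"],s["qpos"][5]))
    for x,yaw in wps:
        x=np.array(x,float); d=R.T@(x-p)/.03; y=np.degrees(np.arctan2(R[1,1],R[0,1])); tt=0 if yaw is None else -((yaw-y+90)%180-90)
        print(np.round(x,4),"d",np.round(d,3),"turn %.3f"%(tt/8),"yawy %.1f rows>=%.1f"%(y,max(np.linalg.norm(d)*.6,abs(tt)/8.59)))
        p=x; R=R@Ro.from_rotvec([0,0,np.radians(tt)]).as_matrix()
E
python3 - <<'E'
from h import *
plan(([.4185,-.283,.25],-14))
E
```

```text
t=1.5 tcp [ 0.1756 -0.4682  0.2313] F [ 0.5  0.1 -0.3] w 1.000 q6 1.57
[ 0.4185 -0.283   0.25  ] d [ 9.749 -2.935 -0.624] turn -6.930 yawy -69.4 rows>=6.5
```

Emit:
apply_moves:
  deltas:
    - [85, [1.6, -0.5, -0.12], -0.9]
    - [85, [3.2, -1.0, -0.24], -1.8]
    - [85, [4.8, -1.5, -0.4], -2.7]
    - [85, [6.4, -2.0, -0.5], -3.6]
    - [85, [7.6, -2.3, -0.6], -4.5]

```text
time: 2.0
tcp_pos: [0.3665, -0.3215, 0.2497]
ee_rot: [2.762, 1.497, 0.001]
force: [0.4, -1.3, -0.0]
gripper_width: 0.995
gripper_force: 0.0
```

```bash
python3 - <<'E'
from h import *
plan(([.4185,-.283,.25],-14))
E
```

```text
t=2.0 tcp [ 0.3665 -0.3215  0.2497] F [ 0.4 -1.3 -0. ] w 0.995 q6 1.43
[ 0.4185 -0.283   0.25  ] d [ 2.022  0.75  -0.01 ] turn -2.386 yawy -33.1 rows>=2.2
```

Emit:
apply_moves:
  deltas:
    - [85, [0.7, 0.25, 0], -0.8]
    - [85, [1.4, 0.5, 0], -1.6]
    - [85, [2.02, 0.75, 0], -2.39]
    - [85, [2.02, 0.75, 0], -2.39]

```text
time: 2.4
tcp_pos: [0.4184, -0.2841, 0.2491]
ee_rot: [-2.476, -1.934, -0.001]
force: [-0.6, -0.1, -0.4]
gripper_width: 0.997
gripper_force: 0.0
```

```bash
python3 - <<'E'
from h import *
kk=cal("wrist"); im=camera("wrist"); cv2.imwrite("pics/w1.png",im)
for t in ("gauge","gauge_stand"):
    for r in masks_of("wrist",t)[:3]: ys,xs=np.nonzero(r["mask"]); print(t,r["confidence"],r["point"],xs.min(),xs.max(),ys.min(),ys.max())
hsv=cv2.cvtColor(im,cv2.COLOR_BGR2HSV)
m=cv2.inRange(hsv,(22,120,80),(35,255,255)); n,l,st,c=cv2.connectedComponentsWithStats(m)
for i in range(1,n):
    if st[i,4]>150: print("yel",st[i],c[i],back("wrist",c[i],.148,kk))
plan(([.4185,-.283,.25],-14)); np.save("kw1.npy",np.array([kk[0],kk[1],np.tile(kk[2],(3,1))]))
E
```

```text
gauge 0.57 [323.3, 172.6] 312 333 92 252
gauge_stand 0.59 [313.2, 167.5] 281 363 120 219
yel [313 160  18  53 918] [321.39760349 185.87037037] [ 0.42138061 -0.27592594  0.148     ]
t=2.5 tcp [ 0.4166 -0.2855  0.2493] F [-0.2 -0.7  0.1] w 1.001 q6 1.22
[ 0.4185 -0.283   0.25  ] d [ 0.097  0.039 -0.024] turn -0.054 yawy -14.4 rows>=0.1
```

View pics/w1.png

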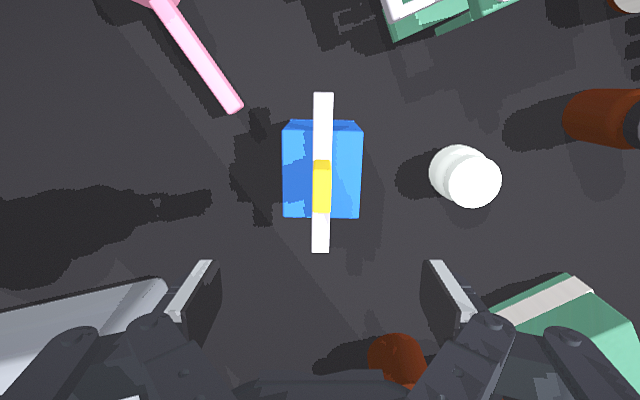

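Wrist view shows the gauge in its stand: crossbar ends at (323,92) and (320,252), yellow grip at (321,186).

```bash
python3 - <<'E'
from h import *
a=np.load("kw1.npy"); kk=(a[0],a[1],a[2][0])
im=cv2.imread("pics/w1.png").astype(int)
# crossbar silhouette: top/bottom edges
hsv=cv2.cvtColor(im.astype(np.uint8),cv2.COLOR_BGR2HSV)
w=cv2.inRange(hsv,(0,0,150),(180,60,255)); w[:,:300]=0; w[:,345:]=0
ys,xs=np.nonzero(w); print(ys.min(),ys.max())
for r in (95,110,125,150,220,235,250):
    x=np.nonzero(w[r])[0]; print(r,x.min() if len(x) else None,x.max() if len(x) else None)
A=back("wrist",(323.3,92.5),.108,kk);B=back("wrist",(320.2,252.5),.108,kk)
print(A,B,np.linalg.norm(A-B),(A+B)/2,"yaw",np.degrees(np.arctan2(-(A-B)[0],(A-B)[1])))
for r in (175,190,205):
    y=np.nonzero(cv2.inRange(hsv,(22,120,80),(35,255,255))[r])[0]; print(r,y.min(),y.max())
for n,u,v in(("gripTopNear",322,213),("gripTopFar",322,168)): print(n,back("wrist",(u,v),.148,kk))
for u,v in((281.5,217.5),(360,218.5)): print("stand",back("wrist",(u,v),.096,kk))
c=(A+B)/2
for dx in (0,.001): pass
print(proj("wrist",[c],kk))
plan(([c[0],c[1],.25],None),([c[0],c[1],.108],None))
E
```

```text
92 252
95 313 333
110 313 332
125 313 332
150 313 331
220 312 329
235 312 329
250 311 328
[ 0.43865199 -0.21321428  0.108     ] [ 0.40245662 -0.34813294  0.108     ] 0.13968947523456132 [ 0.42055431 -0.28067361  0.108     ] yaw -15.01744239061108
175 313 330
190 313 330
205 313 329
gripTopNear [ 0.41669093 -0.29668193  0.148     ]
gripTopFar [ 0.42504554 -0.26298415  0.148     ]
stand [ 0.37512493 -0.3109144   0.096     ]
stand [ 0.44485569 -0.32934233  0.096     ]
[[321.637654   178.29850335]]
t=2.5 tcp [ 0.4166 -0.2855  0.2493] F [-0.2 -0.7  0.1] w 1.001 q6 1.22
[ 0.4206 -0.2807  0.25  ] d [ 0.189  0.086 -0.024] turn 0.000 yawy -14.4 rows>=0.1
[ 0.4206 -0.2807  0.108 ] d [1.000e-03 1.000e-03 4.733e+00] turn 0.000 yawy -14.4 rows>=2.8
```

Emit:
apply_moves:
  deltas:
    - [60, [0.19, 0.09, 0.5], 0.08]
    - [60, [0.19, 0.09, 2.0], 0.08]
    - [60, [0.19, 0.09, 3.5], 0.08]
    - [60, [0.19, 0.09, 4.54], 0.08]
    - [60, [0.19, 0.09, 4.54], 0.08]
  force: 40

```text
time: 3.05
tcp_pos: [0.4182, -0.2796, 0.1098]
ee_rot: [-2.489, -1.907, 0.003]
force: [-0.6, -0.6, 0.5]
gripper_width: 0.7
gripper_force: 0.0
```

Emit:
apply_moves:
  deltas:
    - [5, [0, 0, 0], 0]
    - [5, [0, 0, 0], 0]
    - [5, [0, 0, 0], 0]
    - [5, [0, 0, 0], 0]
    - [5, [0, 0, 0], 0]
  force: 40

```text
time: 3.55
tcp_pos: [0.4219, -0.2812, 0.1147]
ee_rot: [2.49, 1.911, 0.001]
force: [-2.1, -0.7, 9.2]
gripper_width: 0.158
gripper_force: 43.8
```

Emit:
apply_moves:
  deltas:
    - [5, [0, 0, -1.5], 0]
    - [5, [0, 0, -3.0], 0]
    - [5, [0, 0, -4.5], 0]
    - [5, [0, 0, -6.0], 0]
    - [5, [0, 0, -6.2], 0]

```text
time: 4.05
tcp_pos: [0.4223, -0.2813, 0.3048]
ee_rot: [2.486, 1.909, 0.004]
force: [0.4, -0.7, -2.1]
gripper_width: 0.157
gripper_force: 42.0
```

```bash
python3 - <<'E'
from h import *
plan(([.595,-.19,.305],7.5))
E
```

```text
t=4.0 tcp [ 0.4223 -0.2813  0.3048] F [ 0.4 -0.7 -2.1] w 0.157 q6 1.24
[ 0.595 -0.19   0.305] d [4.427 4.774 0.018] turn -2.808 yawy -15.0 rows>=3.9
```

Emit:
apply_moves:
  deltas:
    - [5, [1, 1.1, 0], -0.6]
    - [5, [2.1, 2.3, 0], -1.3]
    - [5, [3.2, 3.5, 0], -2.0]
    - [5, [4.4, 4.75, 0], -2.8]
    - [5, [4.4, 4.75, 0], -2.8]

```text
time: 4.55
tcp_pos: [0.5964, -0.1864, 0.2965]
ee_rot: [-2.062, -2.367, 0.0]
force: [-0.2, -0.7, -2.2]
gripper_width: 0.158
gripper_force: 42.0
```

```bash
python3 - <<'E'
from h import *
plan(([.595,-.19,.305],7.5))
kk=cal("wrist"); im=camera("wrist"); cv2.imwrite("pics/w2.png",im)
np.save("kw2.npy",np.array([kk[0],kk[1],np.tile(kk[2],(3,1))]))
for t in ("lock_pin","push_plate","hopper_mouth"):
    for r in masks_of("wrist",t)[:3]: ys,xs=np.nonzero(r["mask"]); print(t,r["confidence"],r["point"],xs.min(),xs.max(),ys.min(),ys.max())
E
```

```text
t=4.5 tcp [ 0.5964 -0.1864  0.2965] F [-0.2 -0.7 -2.2] w 0.158 q6 1.13
[ 0.595 -0.19   0.305] d [-0.111 -0.062 -0.285] turn 0.049 yawy 7.9 rows>=0.2
lock_pin 0.43 [299.5, 157.0] 295 302 150 170
push_plate 0.98 [242.3, 62.9] 215 336 0 140
hopper_mouth 0.85 [344.9, 66.9] 215 436 0 170
```

View pics/w2.png

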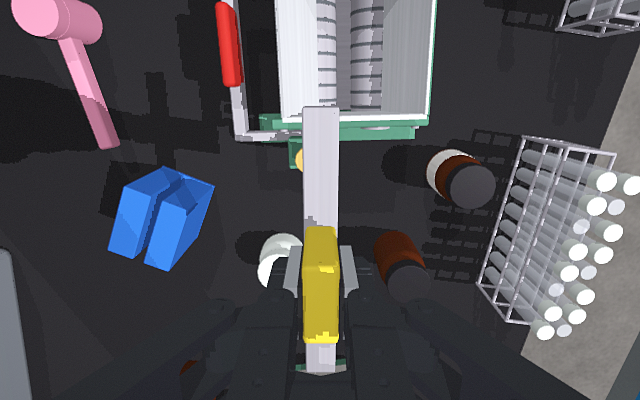

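Wrist view from the mill's −y side: hopper's −y rim corners at about (281,117) and (428,122), and the gap between the rolls near column 343. The red plate is at (228,45), and the gauge hangs straight in the fingers.

```bash
python3 - <<'E'
from h import *
a=np.load("kw2.npy"); kk=(a[0],a[1],a[2][0])
im=cv2.imread("pics/w2.png")
cv2.imwrite("pics/w2c.png",cv2.resize(im[0:180,200:450],None,fx=3.2,fy=3.2,interpolation=cv2.INTER_CUBIC))
a=cv2.imread("pics/top0.png")[155:245,295:410]; cv2.imwrite("pics/top0m.png",cv2.resize(a,None,fx=6.5,fy=6.5,interpolation=cv2.INTER_CUBIC))
E
```

```text
(no output)
```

View pics/w2c.png

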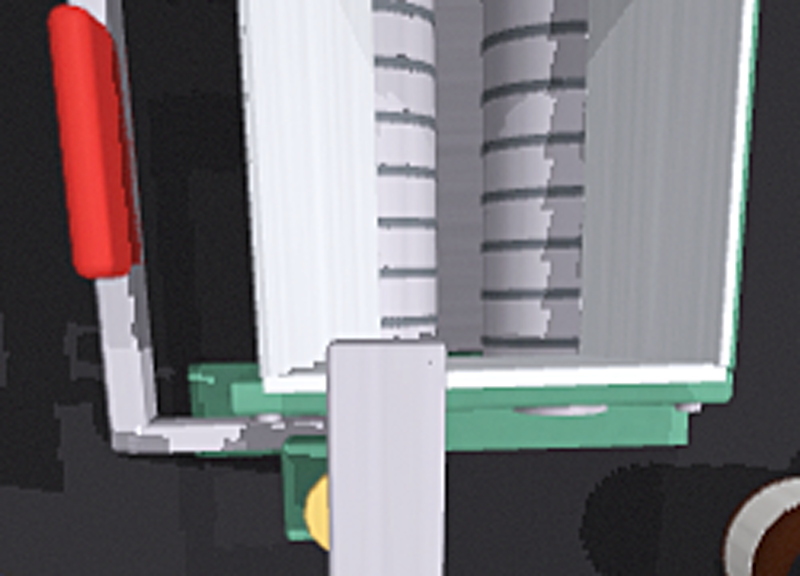

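View pics/top0m.png

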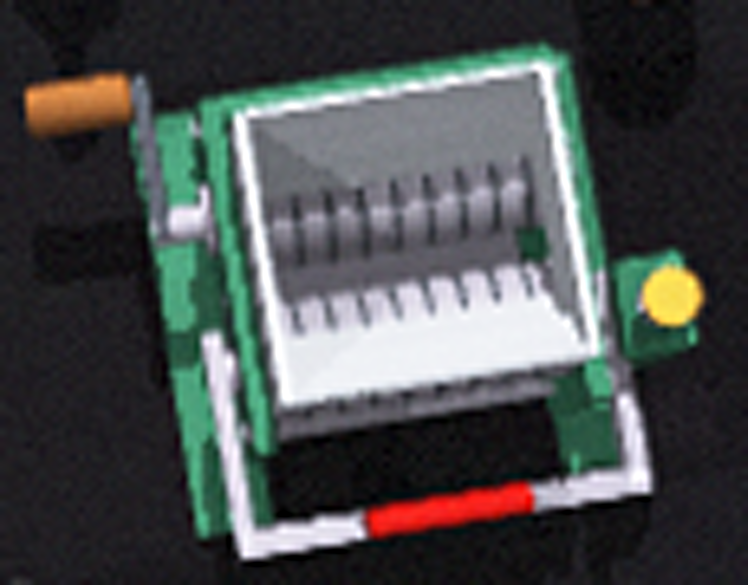

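```bash
python3 - <<'E'
from h import *
from scipy.optimize import least_squares
a=np.load("kw2.npy"); kw=(a[0],a[1],a[2][0]); kt=cal("top")
T=np.array([(236,114),(552,64),(604,354),(283,406)])/6.5+[295,155]-.5*(1-1/6.5)*0
W=np.array([(262,392),(732,382)])/3.2+[200,0]
def model(p):
    x,y,th,hx=p; R=np.array([[np.cos(th),-np.sin(th)],[np.sin(th),np.cos(th)]])
    f=lambda a,b,z: np.r_[R@[a,b]+[x,y],z]
    return f
def res(p,ws=1,wt=1):
    f=model(p); hx=p[3]
    t=proj("top",[f(hx,.064,.15),f(hx,-.064,.15),f(-hx,-.064,.15),f(-hx,.064,.15)],kt)-T
    w=proj("wrist",[f(-hx,-.064,.15),f(hx,-.064,.15)],kw)-W
    return np.r_[wt*t.ravel()*2.5,ws*w.ravel()]
for ws,wt in((1,1),(.01,1),(1,.05)):
    s=least_squares(res,[.607,-.07,.13,.058],args=(ws,wt)); p=s.x; f=model(p)
    print(np.round(p[:2],4),np.degrees(p[2]),p[3],np.round(res(p),1))
    print(" pin",f(-.04,-.1,.132), back("top",np.array((671,297))/6.5+[295,155],.1315,kt))
    for n,uv,k,c in (("plate top edges",(449,490),kt,"top"),("b",(454,526),kt,"top")):
        q=back(c,np.array(uv)/6.5+[295,155],.11,k)[:2]-p[:2]; th=p[2]; print("  ",n,q@[np.cos(th),np.sin(th)],q@[-np.sin(th),np.cos(th)])
    gap=[back("wrist",np.array(uv)/3.2+[200,0],z,kw)[:2]-p[:2] for uv,z in (((437,200),.078),((481,240),.078),((85,150),.11))]
    print("  rolls/plate x",[round(q@[np.cos(th),np.sin(th)],4) for q in gap])
plan()
E
```

```text
[ 0.6055 -0.0701] 9.689653752927263 0.059616178865111336 [-1.8 -1.3 -2.1 -2.2 -1.1 -1.  -0.  -0.2 -1.1  2.3 -3.2  0.8]
 pin [ 0.58294259 -0.17539287  0.132     ] [ 0.58120032 -0.1753612   0.1315    ]
   plate top edges -0.10304871249356165 -2.63912055974593e-06
   b -0.11785475882839791 0.000597672430711477
  rolls/plate x [np.float64(-0.0095), np.float64(0.0038), np.float64(-0.1075)]
[ 0.6043 -0.0714] 9.178905523863113 0.05892656305034896 [-0.  -0.1 -0.1  0.1 -0.4  0.1  0.5 -0.2 -2.6  3.  -6.6  2.9]
 pin [ 0.58076455 -0.17646695  0.132     ] [ 0.58120032 -0.1753612   0.1315    ]
   plate top edges -0.10161611485393757 0.00014425557296799085
   b -0.116426924170793 0.0006125603964066323
  rolls/plate x [np.float64(-0.008), np.float64(0.0055), np.float64(-0.1061)]
[ 0.6077 -0.0685] 9.110331043887687 0.060387837977127067 [-3.  -4.8 -3.1 -4.5 -3.  -1.7 -2.1 -2.2 -0.   0.  -0.  -0. ]
 pin [ 0.58407822 -0.17357038  0.132     ] [ 0.58120032 -0.1753612   0.1315    ]
   plate top edges -0.10546643363637115 -0.0022649217196986826
   b -0.1202777928360572 -0.001814343551360212
  rolls/plate x [np.float64(-0.0118), np.float64(0.0017), np.float64(-0.11)]
t=4.8 tcp [ 0.5922 -0.1901  0.2991] F [-0.1  0.2 -2. ] w 0.155 q6 1.13
```

```bash
cat > mill.py <<'E'
from h import *
def corners(im,ref="pics/w2.png",pts=((281.9,122.5),(428.75,119.4)),r=14,s=25):
    g=cv2.imread(ref); out=[]
    for u,v in pts:
        x,y=int(round(u)),int(round(v)); t=g[y-r:y+r+1,x-r:x+r+1]; w=im[max(0,y-r-s):y+r+s+1,x-r-s:x+r+s+1]
        m=cv2.matchTemplate(w,t,cv2.TM_CCOEFF_NORMED); _,sc,_,l=cv2.minMaxLoc(m); out.append((u+l[0]-s,v+l[1]-(y-r-max(0,y-r-s)),sc))
    return out
E
python3 - <<'E'
from mill import *
s0,p0,_=pose(); kk=cal("wrist"); im=camera("wrist"); s1,p1,_=pose(); print(p0,p1)
cv2.imwrite("pics/w3.png",im)
c=corners(im); print(c)
A,B=[back("wrist",q[:2],.15,kk) for q in c]; d=B-A; print(A,B,np.linalg.norm(d),np.degrees(np.arctan2(d[1],d[0])))
th=np.radians(9.15); m=(A+B)/2; print("mill",m[:2]+.064*np.array([-np.sin(th),np.cos(th)]))
E
```

```text
[ 0.59221998 -0.19007271  0.29913894] [ 0.5919856  -0.19033356  0.29950759]
[(286.9, 118.5, 0.9660104513168335), (432.75, 114.4, 0.9821301698684692)]
[ 0.55831001 -0.14133157  0.15      ] [ 0.67738874 -0.12256711  0.15      ] 0.12054811409131294 8.955047075621687
mill [ 0.60767211 -0.06876371]
```

```bash
python3 - <<'E'
from h import *
plan(([.6038,-.0696,.285],9.15))
E
```

```text
t=4.8 tcp [ 0.592  -0.1903  0.2995] F [-0.4 -0.9 -1.7] w 0.158 q6 1.13
[ 0.6038 -0.0696  0.285 ] d [3.941 0.906 0.483] turn -0.224 yawy 7.4 rows>=2.4
```

Emit:
apply_moves:
  deltas:
    - [5, [1.3, 0.3, 0], -0.1]
    - [5, [2.6, 0.6, 0], -0.22]
    - [5, [3.94, 0.9, 0.2], -0.22]
    - [5, [3.94, 0.9, 0.48], -0.22]
    - [5, [3.94, 0.9, 0.48], -0.22]

```text
time: 5.3
tcp_pos: [0.6033, -0.0691, 0.2845]
ee_rot: [-2.036, -2.392, 0.001]
force: [-1.0, 0.2, -2.9]
gripper_width: 0.158
gripper_force: 42.0
```

Emit:
apply_moves:
  deltas:
    - [5, [0, 0, 0], 0]
    - [5, [0, 0, 0], 0]

```text
time: 5.5
tcp_pos: [0.6041, -0.0704, 0.2853]
ee_rot: [2.038, 2.39, 0.0]
force: [-0.7, 0.1, -2.3]
gripper_width: 0.162
gripper_force: 42.0
```

```bash
python3 - <<'E'
from h import *
kk=cal("wrist"); im=camera("wrist"); cv2.imwrite("pics/w4.png",im)
np.save("kw4.npy",np.array([kk[0],kk[1],np.tile(kk[2],(3,1))]))
plan(([.6038,-.0696,.285],9.15))
E
```

```text
t=5.5 tcp [ 0.6041 -0.0703  0.2852] F [-0.1 -0.1 -2.3] w 0.158 q6 1.30
[ 0.6038 -0.0696  0.285 ] d [ 0.023 -0.007  0.007] turn -0.007 yawy 9.1 rows>=0.0
```

View pics/w4.png

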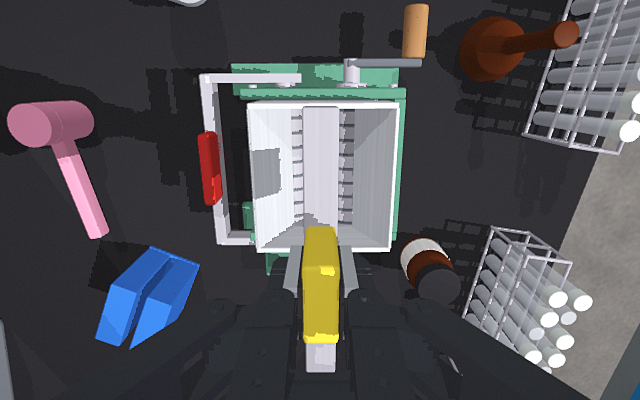

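Wrist view over the hopper: rim corners at (248,102), (398,101), (405,249) and (256,252). The gauge lines up with the rolls.

```bash
python3 - <<'E'
from h import *
a=np.load("kw4.npy"); kw=(a[0],a[1],a[2][0])
P=np.array([back("wrist",q,.15,kw)[:2] for q in ((398.5,101.5),(405,249),(256,252),(247.5,103))])
c=P.mean(0); print(P,c)
for i in range(4):
    d=P[(i+1)%4]-P[i]; print(np.linalg.norm(d),np.degrees(np.arctan2(d[1],d[0])))
zc=.2852-.1087+.096
for u,v in ((302.5,108),(338,108),(308,372),(336,372)): print("bar",back("wrist",(u,v),zc+.006,kw))
E
```

```text
[[ 0.65401812  0.00531802]
 [ 0.68841471 -0.11755784]
 [ 0.55775374 -0.14136619]
 [ 0.53814151 -0.01435538]] [ 0.60958202 -0.06699035]
0.12759937973277163 -74.36149438252183
0.13281237680190625 -169.67316231147348
0.1285160909051605 98.77793426633217
0.1175348118428806 9.63573018020474
bar [ 0.58591718 -0.00259415  0.2785    ]
bar [ 6.00690470e-01 -2.31882769e-04  2.78500000e-01]
bar [ 0.60876061 -0.14037654  0.2785    ]
bar [ 0.62383216 -0.13798582  0.2785    ]
```

Emit:
apply_moves:
  deltas:
    - [5, [0.07, -0.05, 0], 0]
    - [5, [0.07, -0.05, 0.6], 0]
    - [5, [0.07, -0.05, 1.2], 0]
    - [5, [0.07, -0.05, 1.7], 0]
    - [5, [0.07, -0.05, 1.7], 0]

```text
time: 6.05
tcp_pos: [0.6014, -0.0673, 0.232]
ee_rot: [-2.035, -2.39, 0.003]
force: [-0.5, 0.3, -2.3]
gripper_width: 0.161
gripper_force: 42.0
```

Emit:
apply_moves:
  deltas:
    - [5, [0, 0, 0.5], 0]
    - [5, [0, 0, 1.0], 0]
    - [5, [0, 0, 1.5], 0]
    - [5, [0, 0, 1.7], 0]
    - [5, [0, 0, 1.7], 0]

```text
time: 6.55
tcp_pos: [0.6022, -0.0673, 0.1828]
ee_rot: [-2.036, -2.392, 0.001]
force: [-0.2, 0.1, -1.9]
gripper_width: 0.156
gripper_force: 41.9
```

Emit:
apply_moves:
  deltas:
    - [5, [0, 0, 0.2], 0]
    - [5, [0, 0, 0.35], 0]
    - [5, [0, 0, 0.42], 0]
    - [5, [0, 0, 0.42], 0]
    - [5, [0, 0, 0.42], 0]

```text
time: 7.05
tcp_pos: [0.6025, -0.0672, 0.1703]
ee_rot: [2.036, 2.392, 0.0]
force: [-0.6, -0.2, -1.8]
gripper_width: 0.156
gripper_force: 42.1
```

Emit:
apply_moves:
  deltas:
    - [25, [0, 0, 0], 0]
    - [40, [0, 0, 0], 0]
    - [40, [0, 0, 0], 0]
    - [40, [0, 0, -0.5], 0]
    - [40, [0, 0, -2.2], 0]

```text
time: 7.55
tcp_pos: [0.6002, -0.0669, 0.2317]
ee_rot: [-2.032, -2.387, 0.007]
force: [1.2, 0.1, 1.4]
gripper_width: 0.466
gripper_force: 0.0
```

Emit:
apply_moves:
  deltas:
    - [40, [0, 0, -1.0], 0]
    - [40, [0, -1, -1.5], 0]
    - [10, [0, -2, -1.5], 0]
    - [0, [0, -3, -1.5], 0]
    - [0, [0, -4, -1.5], 0]

```text
time: 8.05
tcp_pos: [0.4829, -0.0865, 0.2802]
ee_rot: [2.036, 2.392, 0.0]
force: [0.6, 0.2, 0.5]
gripper_width: 0.0
gripper_force: 0.0
```

```bash
python3 - <<'E'
from h import *
plan()
for c in ("top","side"):
    im=camera(c); cv2.imwrite(f"pics/{c}5.png",im)
a=cv2.imread("pics/side5.png")[120:240,260:400]
b=cv2.imread("pics/top5.png")[120:250,290:410]
A=cv2.resize(a,(560,480),interpolation=cv2.INTER_CUBIC); 
cv2.imwrite("pics/s5c.png",A)
E
```

```text
t=8.1 tcp [ 0.4829 -0.0865  0.2802] F [0.6 0.2 0.5] w 0.000 q6 1.23
```

View pics/s5c.png

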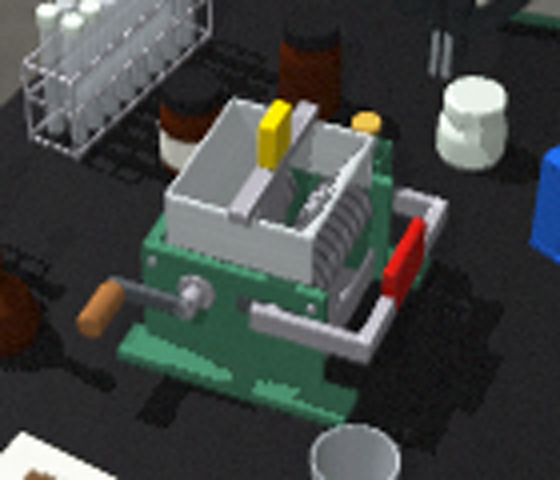

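Side view: the gauge hangs in the hopper with its crossbar flat on both end walls. Next I push the red plate.

Emit:
apply_moves:
  deltas:
    - [0, [0, -0.9, 0], 0]
    - [0, [0, -0.9, 1.5], 0]
    - [0, [0, -0.9, 3.0], 0]
    - [0, [0, -0.9, 4.5], 0]
    - [0, [0, -0.9, 6.0], 0]

```text
time: 8.65
tcp_pos: [0.4577, -0.0906, 0.0987]
ee_rot: [2.035, 2.392, 0.001]
force: [1.0, -0.5, 0.0]
gripper_width: 0.004
gripper_force: 0.0
```

Emit:
apply_moves:
  deltas:
    - [0, [0, 0, 0.5], 0]
    - [0, [0, 0, 0.5], 0]
    - [0, [0, 0.2, 0.5], 0]
    - [0, [0, 0.3, 0.5], 0]
    - [0, [0, 0.3, 0.5], 0]

```text
time: 9.15
tcp_pos: [0.4678, -0.0893, 0.0863]
ee_rot: [2.035, 2.391, 0.002]
force: [0.1, -0.4, -0.6]
gripper_width: -0.006
gripper_force: 0.0
```

```bash
cat >> h.py <<'E'
MC=np.array([.6065,-.068]); MT=np.radians(9.15); MX=np.array([np.cos(MT),np.sin(MT)]); MY=np.array([-np.sin(MT),np.cos(MT)])
def inmill(p): d=np.array(p)[:2]-MC; return np.round([d@MX,d@MY],4)
def mw(x,y,z): return np.r_[MC+x*MX+y*MY,z]
E
python3 - <<'E'
from h import *
s,p,R=pose(); print(p,inmill(p),s["force"],s["force"][:2]@MX); plan((mw(-.14,0,.085),9.15))
E
```

```text
[ 0.46778286 -0.08933602  0.08630282] [-0.1403  0.001 ] [ 0.14687128 -0.39127197 -0.60518584] 0.08278246168942295
t=9.2 tcp [ 0.4678 -0.0893  0.0863] F [ 0.1 -0.4 -0.6] w -0.006 q6 1.22
[ 0.4683 -0.0903  0.085 ] d [-0.033  0.011  0.043] turn 0.008 yawy 9.2 rows>=0.0
```

Steps of about 2 mm each while watching the force.

Emit:
apply_moves:
  deltas:
    - [0, [0, 0.1, 0], 0]
    - [0, [0, 0.2, 0], 0]
    - [0, [0, 0.3, 0], 0]
    - [0, [0, 0.3, 0], 0]

```text
time: 9.55
tcp_pos: [0.4755, -0.0878, 0.0852]
ee_rot: [2.036, 2.392, 0.0]
force: [-1.6, -0.7, 0.3]
gripper_width: 0.003
gripper_force: 0.0
```

Emit:
apply_moves:
  deltas:
    - [0, [0, 0.05, 0], 0]
    - [0, [0, 0.1, 0], 0]
    - [0, [0, 0.1, 0], 0]

```text
time: 9.85
tcp_pos: [0.4777, -0.0873, 0.085]
ee_rot: [-2.036, -2.392, 0.001]
force: [-3.8, -1.0, 1.9]
gripper_width: -0.001
gripper_force: 1.6
```

Emit:
apply_moves:
  deltas:
    - [0, [0, 0.05, 0], 0]
    - [0, [0, 0.07, 0], 0]
    - [0, [0, 0.07, 0], 0]

```text
time: 10.15
tcp_pos: [0.4799, -0.087, 0.085]
ee_rot: [-2.036, -2.392, 0.001]
force: [-3.9, -0.5, 2.0]
gripper_width: -0.002
gripper_force: 2.4
```

Emit:
apply_moves:
  deltas:
    - [0, [0, 0.05, 0], 0]
    - [0, [0, 0.07, 0], 0]
    - [0, [0, 0.07, 0], 0]

```text
time: 10.45
tcp_pos: [0.4821, -0.0866, 0.085]
ee_rot: [-2.036, -2.392, 0.0]
force: [-4.7, -0.2, 2.4]
gripper_width: 0.004
gripper_force: 2.2
```

Emit:
apply_moves:
  deltas:
    - [0, [0, 0.05, 0], 0]
    - [0, [0, 0.05, 0], 0]
    - [0, [0, 0.05, 0], 0]

```text
time: 10.75
tcp_pos: [0.4836, -0.0864, 0.0851]
ee_rot: [-2.036, -2.392, -0.0]
force: [-3.4, 0.1, 0.3]
gripper_width: -0.002
gripper_force: 1.9
```

Emit:
apply_moves:
  deltas:
    - [0, [0, 0.04, 0], 0]
    - [0, [0, 0.04, 0], 0]
    - [0, [0, 0.04, 0], 0]

```text
time: 11.05
tcp_pos: [0.4848, -0.0862, 0.085]
ee_rot: [-2.036, -2.392, 0.0]
force: [-4.4, -0.2, 0.3]
gripper_width: -0.005
gripper_force: 2.1
```

Emit:
apply_moves:
  deltas:
    - [0, [0, 0.04, 0], 0]
    - [0, [0, 0.04, 0], 0]
    - [0, [0, 0.04, 0], 0]

```text
time: 11.35
tcp_pos: [0.4856, -0.0861, 0.085]
ee_rot: [-2.036, -2.392, 0.001]
force: [-7.6, 0.3, 3.3]
gripper_width: -0.001
gripper_force: 3.6
```

Emit:
apply_moves:
  deltas:
    - [0, [0, 0.03, 0], 0]
    - [0, [0, 0.03, 0], 0]
    - [0, [0, 0.03, 0], 0]

```text
time: 11.65
tcp_pos: [0.4857, -0.086, 0.085]
ee_rot: [-2.036, -2.391, 0.003]
force: [-13.3, -1.8, 8.2]
gripper_width: 0.002
gripper_force: 6.8
```

Emit:
apply_moves:
  deltas:
    - [0, [0, 0.03, 0], 0]
    - [0, [0, 0.03, 0], 0]
    - [0, [0, 0.03, 0], 0]

```text
time: 11.95
tcp_pos: [0.4858, -0.086, 0.0849]
ee_rot: [-2.035, -2.39, 0.004]
force: [-20.0, -2.7, 12.6]
gripper_width: 0.001
gripper_force: 10.0
```

The yoke has stopped firmly on the blade (20 N). I back off and go to the mallet.

Emit:
apply_moves:
  deltas:
    - [0, [0, -0.5, 0], 0]
    - [0, [0, -1.2, 0], 0]
    - [0, [0, -1.2, -1.5], 0.8]
    - [0, [0, -1.2, -3.0], 1.7]
    - [0, [0, -1.2, -4.5], 2.6]

```text
time: 12.45
tcp_pos: [0.4523, -0.0914, 0.2221]
ee_rot: [2.439, 1.979, 0.002]
force: [1.7, -0.1, -0.5]
gripper_width: 0.001
gripper_force: 0.0
```

```bash
python3 - <<'E'
from h import *
plan(([.36,.19,.25],-40))
E
```

```text
t=12.4 tcp [ 0.4523 -0.0914  0.2221] F [ 1.7 -0.1 -0.5] w 0.001 q6 1.58
[0.36 0.19 0.25] d [ 8.545 -4.944 -0.933] turn 3.513 yawy -11.9 rows>=5.9
```

Emit:
apply_moves:
  deltas:
    - [85, [1.5, -0.8, -0.3], 0.7]
    - [85, [2.9, -1.65, -0.6], 1.4]
    - [85, [4.3, -2.5, -0.9], 2.1]
    - [85, [5.7, -3.3, -0.9], 2.8]
    - [85, [7.1, -4.1, -0.9], 3.5]

```text
time: 12.95
tcp_pos: [0.3743, 0.1439, 0.2479]
ee_rot: [-2.845, -1.331, -0.004]
force: [1.7, 0.2, -0.5]
gripper_width: 0.846
gripper_force: 0.0
```

```bash
python3 - <<'E'
from h import *
plan(([.385,.235,.25],-40))
E
```

```text
t=12.9 tcp [0.3743 0.1439 0.2479] F [ 1.7  0.2 -0.5] w 0.846 q6 2.63
[0.385 0.235 0.25 ] d [ 2.559 -1.673 -0.065] turn 0.019 yawy -39.8 rows>=1.8
```

Emit:
apply_moves:
  deltas:
    - [85, [1.3, -0.8, 0], 0]
    - [85, [2.56, -1.67, 0], 0]
    - [85, [2.56, -1.67, 0], 0]
    - [85, [2.56, -1.67, 0], 0]

```text
time: 13.35
tcp_pos: [0.3851, 0.234, 0.247]
ee_rot: [-2.841, -1.341, -0.001]
force: [-0.9, -1.0, 0.5]
gripper_width: 0.997
gripper_force: 0.0
```

```bash
python3 - <<'E'
from h import *
for _ in range(2): kk=cal("wrist"); im=camera("wrist")
cv2.imwrite("pics/w6.png",im); np.save("kw6.npy",np.array([kk[0],kk[1],np.tile(kk[2],(3,1))]))
for r in masks_of("wrist","mallet")[:3]: ys,xs=np.nonzero(r["mask"]); print(r["confidence"],r["point"],xs.min(),xs.max(),ys.min(),ys.max())
plan()
a=cv2.imread("pics/top5.png")[150:250,300:410]
A=np.hstack([im,cv2.resize(a,(440,400),interpolation=cv2.INTER_CUBIC)]); cv2.imwrite("pics/w6v.png",cv2.resize(A,None,fx=.74,fy=.74))
E
```

```text
0.91 [146.1, 47.7] 94 176 0 153
0.88 [305.0, 158.1] 286 339 114 263
0.66 [416.6, 363.4] 403 432 351 388
t=13.5 tcp [0.3852 0.2323 0.2473] F [-1.4 -0.8 -0.4] w 0.993 q6 2.81
```

View pics/w6.png

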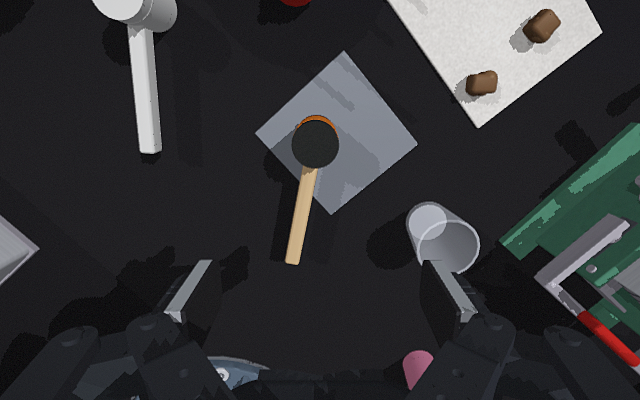

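Wrist view: black head face centred at (315,144), handle end at (293,263), beaker at (440,240), which is well clear.

```bash
python3 - <<'E'
from h import *
a=np.load("kw6.npy"); kw=(a[0],a[1],a[2][0])
im=cv2.imread("pics/w6.png"); g=im.max(2)
for z,uv in((.073,(315.5,144)),): h=back("wrist",uv,z,kw)
e=back("wrist",(293,263),.048,kw); d=h-e; print("head",h,"end",e,np.linalg.norm(d[:2]),"yaw",np.degrees(np.arctan2(d[1],d[0])))
L,Rr=back("wrist",(292,144),.073,kw),back("wrist",(338.5,144),.073,kw); print(np.linalg.norm(L-Rr))
b=back("wrist",(430,222),.075,kw); print("beaker",b)
for q in((344,51),(417,144),(331,215),(255,132)): print("mat",back("wrist",q,.003,kw))
plan(([h[0],h[1],.2],None),([h[0],h[1],.042],None))
E
```

```text
head [0.39913751 0.25736112 0.073     ] end [0.29252056 0.16887296 0.048     ] 0.13855442242076074 yaw 39.6914304209227
0.04275813675421756
beaker [0.43691501 0.12710846 0.075     ]
mat [0.47585292 0.30465756 0.003     ]
mat [0.47905035 0.17670375 0.003     ]
mat [0.35102163 0.17203713 0.003     ]
mat [0.34797413 0.30231051 0.003     ]
t=13.5 tcp [0.3852 0.2323 0.2473] F [-1.4 -0.8 -0.4] w 0.993 q6 2.81
[0.3991 0.2574 0.2   ] d [ 0.94  -0.177  1.578] turn 0.000 yawy -39.7 rows>=1.1
[0.3991 0.2574 0.042 ] d [-3.000e-03 -1.000e-03  5.267e+00] turn 0.000 yawy -39.7 rows>=3.2
```

Emit:
apply_moves:
  deltas:
    - [85, [0.94, -0.18, 0.5], 0]
    - [85, [0.94, -0.18, 1.5], 0]
    - [85, [0.94, -0.18, 3.0], 0]
    - [85, [0.94, -0.18, 4.5], 0]
    - [85, [0.94, -0.18, 5.5], 0]
  force: 100

```text
time: 14.0
tcp_pos: [0.3982, 0.2564, 0.0798]
ee_rot: [2.844, 1.335, -0.002]
force: [0.1, 0.5, -0.1]
gripper_width: 0.993
gripper_force: 0.0
```

Emit:
apply_moves:
  deltas:
    - [85, [0, 0, 1.35], 0]
    - [85, [0, 0, 1.35], 0]
    - [35, [0, 0, 1.35], 0]
    - [35, [0, 0, 1.35], 0]
    - [35, [0, 0, 1.35], 0]
  force: 100

```text
time: 14.5
tcp_pos: [0.4, 0.2587, 0.0435]
ee_rot: [-2.842, -1.337, -0.005]
force: [-5.1, 5.1, 12.5]
gripper_width: 0.511
gripper_force: 11.4
```

Emit:
apply_moves:
  deltas:
    - [35, [0, 0, 0], 0]
    - [35, [0, 0, 0], 0]
    - [35, [0, 0, 0], 0]

```text
time: 14.8
tcp_pos: [0.4001, 0.2589, 0.0439]
ee_rot: [-2.842, -1.337, -0.006]
force: [-4.1, -3.1, 21.1]
gripper_width: 0.488
gripper_force: 98.6
```

Emit:
apply_moves:
  deltas:
    - [35, [0, 0, -0.5], 0]
    - [35, [0, 0, -2.0], 0]
    - [35, [0, 0, -3.6], 0]
    - [35, [0, 0, -5.2], 0]
    - [35, [0, 0, -6.8], 0]

```text
time: 15.3
tcp_pos: [0.3985, 0.2579, 0.2488]
ee_rot: [-2.842, -1.337, -0.003]
force: [1.5, 0.6, -2.0]
gripper_width: 0.49
gripper_force: 102.0
```

Emit:
apply_moves:
  deltas:
    - [35, [0, 0, -1.6], -0.8]
    - [35, [-0.8, 0.8, -1.7], -1.7]
    - [35, [-1.6, 1.6, -1.7], -2.6]
    - [35, [-2.4, 2.4, -1.7], -3.5]
    - [35, [-3.2, 3.2, -1.7], -4.4]

```text
time: 15.8
tcp_pos: [0.4114, 0.1218, 0.2977]
ee_rot: [2.299, 2.14, 0.002]
force: [0.7, 0.1, -2.7]
gripper_width: 0.491
gripper_force: 102.2
```

```bash
python3 - <<'E'
from h import *
plan(([.583,-.173,.29],12))
E
```

```text
t=15.8 tcp [0.4114 0.1218 0.2977] F [ 0.7  0.1 -2.7] w 0.491 q6 1.93
[ 0.583 -0.173  0.29 ] d [-9.394  6.404  0.262] turn -2.010 yawy -4.1 rows>=6.8
```

Emit:
apply_moves:
  deltas:
    - [35, [-1.35, 0.9, 0], -0.5]
    - [35, [-2.7, 1.8, 0], -1.0]
    - [35, [-4.05, 2.7, 0], -1.5]
    - [35, [-5.4, 3.65, 0], -2.0]
    - [35, [-6.75, 4.6, 0], -2.0]

```text
time: 16.3
tcp_pos: [0.5341, -0.0915, 0.2979]
ee_rot: [1.982, 2.436, 0.002]
force: [1.2, 1.9, -1.7]
gripper_width: 0.488
gripper_force: 102.5
```

```bash
python3 - <<'E'
from h import *
plan(([.583,-.173,.25],12))
E
```

```text
t=16.3 tcp [ 0.5341 -0.0915  0.2979] F [ 1.2  1.9 -1.7] w 0.488 q6 1.20
[ 0.583 -0.173  0.25 ] d [-2.989  1.04   1.599] turn -0.033 yawy 11.7 rows>=2.1
```

Emit:
apply_moves:
  deltas:
    - [35, [-1.4, 0.5, 0], 0]
    - [35, [-2.99, 1.04, 0], 0]
    - [35, [-2.99, 1.04, 1.0], 0]
    - [35, [-2.99, 1.04, 2.2], 0]
    - [35, [-2.99, 1.04, 3.27], 0]

```text
time: 16.8
tcp_pos: [0.5822, -0.1716, 0.1978]
ee_rot: [1.986, 2.433, 0.001]
force: [0.6, 0.5, -2.4]
gripper_width: 0.484
gripper_force: 102.6
```

Emit:
apply_moves:
  deltas:
    - [35, [0, 0, 0], 0]
    - [35, [0, 0, 0], 0]

```text
time: 17.0
tcp_pos: [0.5822, -0.171, 0.2001]
ee_rot: [1.985, 2.434, 0.0]
force: [-1.0, -0.0, -1.7]
gripper_width: 0.484
gripper_force: 102.6
```

```bash
python3 - <<'E'
from h import *
plan(([.583,-.173,.18],12))
im=camera("side"); a=im[110:240,270:400]; cv2.imwrite("pics/s7.png",cv2.resize(a,(600,600),interpolation=cv2.INTER_CUBIC))
E
```

```text
t=17.0 tcp [ 0.5822 -0.171   0.2001] F [-1.  -0.  -1.7] w 0.484 q6 1.08
[ 0.583 -0.173  0.18 ] d [-0.069  0.014  0.669] turn -0.050 yawy 11.6 rows>=0.4
```

View pics/s7.png

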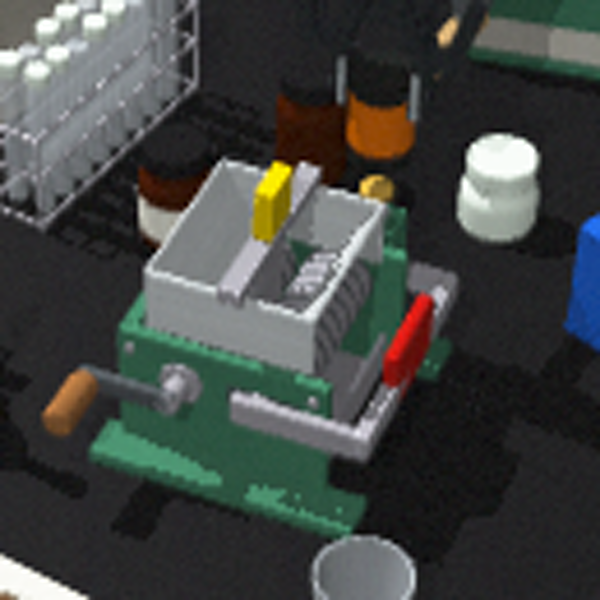

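Side view: the mallet head is right above the brass pin (375,187), and the gauge is still seated. I drive the pin.

Emit:
apply_moves:
  deltas:
    - [35, [-0.04, 0, 0.5], 0]
    - [35, [-0.04, 0, 0.8], 0]
    - [35, [-0.04, 0, 1.1], 0]
    - [35, [-0.04, 0, 1.25], 0]
    - [35, [-0.04, 0, 1.25], 0]

```text
time: 17.55
tcp_pos: [0.5827, -0.1723, 0.1612]
ee_rot: [1.985, 2.434, 0.0]
force: [0.1, -0.0, -2.1]
gripper_width: 0.483
gripper_force: 103.0
```

Emit:
apply_moves:
  deltas:
    - [35, [0, 0, 0.08], 0]
    - [35, [0, 0, 0.08], 0]
    - [35, [0, 0, 0.08], 0]

```text
time: 17.85
tcp_pos: [0.5827, -0.1724, 0.1599]
ee_rot: [1.985, 2.433, 0.001]
force: [-2.7, -0.3, 11.9]
gripper_width: 0.494
gripper_force: 104.3
```

Emit:
apply_moves:
  deltas:
    - [35, [0, 0, 0.05], 0]
    - [35, [0, 0, 0.05], 0]
    - [35, [0, 0, 0.05], 0]

```text
time: 18.15
tcp_pos: [0.5829, -0.1726, 0.1597]
ee_rot: [1.984, 2.432, 0.001]
force: [-7.8, 1.6, 28.7]
gripper_width: 0.488
gripper_force: 106.3
```

Emit:
apply_moves:
  deltas:
    - [35, [0, 0, 0.05], 0]
    - [35, [0, 0, 0.05], 0]
    - [35, [0, 0, 0.05], 0]

```text
time: 18.45
tcp_pos: [0.583, -0.1727, 0.1595]
ee_rot: [1.983, 2.431, 0.002]
force: [-13.7, 3.3, 45.2]
gripper_width: 0.487
gripper_force: 108.0
```

Emit:
apply_moves:
  deltas:
    - [35, [0, 0, 0.05], 0]
    - [35, [0, 0, 0.05], 0]
    - [35, [0, 0, 0.05], 0]

```text
time: 18.75
tcp_pos: [0.5831, -0.1729, 0.1592]
ee_rot: [1.982, 2.43, 0.002]
force: [-19.1, 3.5, 59.7]
gripper_width: 0.485
gripper_force: 109.8
```

Emit:
apply_moves:
  deltas:
    - [35, [0, 0, -0.6], 0]
    - [35, [0, 0, -1.6], 0]
    - [35, [0, 0, -3.0], 0]
    - [35, [0, 0, -4.4], 0]
    - [35, [0, 0, -4.9], 0]

```text
time: 19.25
tcp_pos: [0.5829, -0.1724, 0.3054]
ee_rot: [1.983, 2.431, 0.003]
force: [1.0, 0.7, -2.7]
gripper_width: 0.489
gripper_force: 102.7
```

```bash
python3 - <<'E'
from h import *
im=camera("side"); cv2.imwrite("pics/side8.png",im)
a=im[110:200,320:410]; b=cv2.imread("pics/side5.png")[110:200,320:410]
cv2.imwrite("pics/s8.png",cv2.resize(np.hstack([b,a]),(800,400),interpolation=cv2.INTER_CUBIC))
plan(([.41,.02,.305],-15),([.401,.2575,.29],-40))
E
```

```text
t=19.3 tcp [ 0.5832 -0.1725  0.3058] F [-0.1  0.6  0.1] w 0.488 q6 1.08
[0.41  0.02  0.305] d [ 7.445 -4.366 -0.01 ] turn 3.324 yawy 11.6 rows>=5.2
[0.401  0.2575 0.29  ] d [ 7.569 -2.341  0.487] turn 3.125 yawy -15.0 rows>=4.8
```

View pics/s8.png

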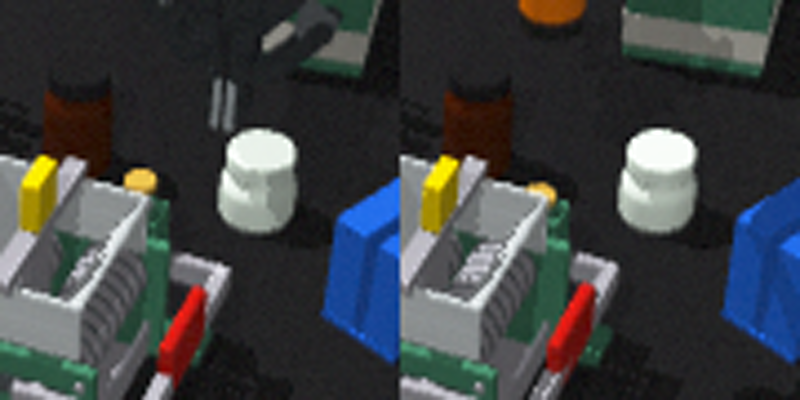

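Before/after: the brass head dropped from (140,181) to (541,192) in the pair, so it now sits low on the boss. The gauge is still in. I return the mallet.

Emit:
apply_moves:
  deltas:
    - [35, [1.45, -0.85, 0], 0.7]
    - [35, [2.9, -1.7, 0], 1.4]
    - [35, [4.3, -2.5, 0], 2.1]
    - [35, [5.7, -3.35, 0], 2.8]
    - [35, [7.1, -4.2, 0], 3.32]

```text
time: 19.8
tcp_pos: [0.4141, 0.0121, 0.3]
ee_rot: [-2.495, -1.907, 0.002]
force: [0.9, 0.6, -2.4]
gripper_width: 0.486
gripper_force: 102.6
```

```bash
python3 - <<'E'
from h import *
k=cal("side")
for f in ("side0","side5","side8"):
    im=cv2.imread(f"pics/{f}.png"); h=cv2.cvtColor(im,cv2.COLOR_BGR2HSV); m=cv2.inRange(h,(15,80,90),(32,255,255)); m[:,:338]=0; m[:, 365:]=0; m[:140]=0;m[165:]=0
    ys,xs=np.nonzero(m); print(f,xs.min(),xs.max(),ys.min(),ys.max())
P=mw(-.04,-.1,0)
for z in (.133,.131,.119,.117): print(z,proj("side",[P+[0,0,z]],k))
plan(([.401,.2575,.29],-40))
E
```

```text
side0 348 354 148 153
side5 348 354 148 153
side8 348 354 151 156
0.133 [[350.39394864 150.0143337 ]]
0.131 [[350.36381283 150.50984158]]
0.119 [[350.18412861 153.46429913]]
0.117 [[350.15436833 153.95363256]]
t=19.8 tcp [0.4141 0.0121 0.3   ] F [ 0.9  0.6 -2.4] w 0.486 q6 1.87
[0.401  0.2575 0.29  ] d [ 7.78  -2.567  0.335] turn 3.098 yawy -15.2 rows>=4.9
```

Emit:
apply_moves:
  deltas:
    - [35, [1.5, -0.5, 0], 0.7]
    - [35, [3.0, -1.0, 0], 1.4]
    - [35, [4.6, -1.5, 0], 2.1]
    - [35, [6.2, -2.05, 0], 2.7]
    - [35, [7.78, -2.57, 0.3], 3.1]

```text
time: 20.3
tcp_pos: [0.4014, 0.2568, 0.2923]
ee_rot: [-2.847, -1.329, -0.001]
force: [1.4, -1.1, -2.0]
gripper_width: 0.488
gripper_force: 102.9
```

```bash
python3 - <<'E'
from h import *
plan(([.402,.256,.06],-40))
E
```

```text
t=20.3 tcp [0.4014 0.2568 0.2923] F [ 1.4 -1.1 -2. ] w 0.488 q6 2.84
[0.402 0.256 0.06 ] d [-0.011  0.032  7.743] turn 0.007 yawy -39.9 rows>=4.6
```

Emit:
apply_moves:
  deltas:
    - [35, [0, 0, 1.6], 0]
    - [35, [0, 0, 3.2], 0]
    - [35, [0, 0, 4.8], 0]
    - [35, [0, 0, 6.4], 0]
    - [35, [0, 0, 7.6], 0]

```text
time: 20.8
tcp_pos: [0.4001, 0.2536, 0.061]
ee_rot: [2.844, 1.334, -0.005]
force: [-0.1, 0.1, -2.6]
gripper_width: 0.486
gripper_force: 103.1
```

Emit:
apply_moves:
  deltas:
    - [35, [0, 0, 0.2], 0]
    - [35, [0, 0, 0.4], 0]
    - [35, [0, 0, 0.5], 0]
    - [35, [0, 0, 0.5], 0]

```text
time: 21.2
tcp_pos: [0.4029, 0.2552, 0.0505]
ee_rot: [-2.844, -1.333, -0.003]
force: [-0.6, 0.7, -2.0]
gripper_width: 0.488
gripper_force: 102.9
```

Emit:
apply_moves:
  deltas:
    - [35, [0, 0, 0.1], 0]
    - [35, [0, 0, 0.15], 0]
    - [35, [0, 0, 0.15], 0]

```text
time: 21.5
tcp_pos: [0.4022, 0.2548, 0.0451]
ee_rot: [-2.844, -1.334, -0.001]
force: [0.2, 0.1, -3.5]
gripper_width: 0.488
gripper_force: 102.9
```

Emit:
apply_moves:
  deltas:
    - [35, [0, 0, 0.05], 0]
    - [35, [0, 0, 0.05], 0]
    - [35, [0, 0, 0.05], 0]

```text
time: 21.8
tcp_pos: [0.4024, 0.255, 0.044]
ee_rot: [-2.844, -1.334, -0.001]
force: [-3.4, -1.3, 8.5]
gripper_width: 0.487
gripper_force: 105.0
```

Emit:
apply_moves:
  deltas:
    - [50, [0, 0, 0], 0]
    - [70, [0, 0, 0], 0]
    - [85, [0, 0, 0], 0]
    - [85, [0, 0, 0], 0]
    - [85, [0, 0, 0], 0]
  force: 40

```text
time: 22.3
tcp_pos: [0.4021, 0.2547, 0.0434]
ee_rot: [-2.844, -1.334, 0.0]
force: [-0.3, -0.2, 0.1]
gripper_width: 0.991
gripper_force: 0.0
```

Emit:
apply_moves:
  deltas:
    - [85, [0, 0, -1.0], 0]
    - [85, [0, 0, -2.5], 0]
    - [85, [0, 0, -4.1], 0]
    - [85, [0, 0, -5.7], 0]
    - [85, [0, 0, -7.3], 0]

```text
time: 22.8
tcp_pos: [0.4017, 0.2545, 0.2645]
ee_rot: [-2.844, -1.334, -0.0]
force: [0.7, 0.1, 0.0]
gripper_width: 0.992
gripper_force: 0.0
```

```bash
python3 - <<'E'
from h import *
im=camera("wrist"); cv2.imwrite("pics/w9.png",im); im=camera("side"); cv2.imwrite("pics/side9.png",im); t=camera("top"); cv2.imwrite("pics/top9.png",t)
a=im[130:370,210:440]; b=t[120:340,150:480]
cv2.imwrite("pics/v9.png",np.hstack([cv2.resize(a,(380,400),interpolation=cv2.INTER_CUBIC),cv2.resize(b,(420,400),interpolation=cv2.INTER_CUBIC)]))
plan(([.43,.05,.27],-10),(mw(-.0015,0,.27),9.15))
E
```

```text
t=22.9 tcp [0.4034 0.2555 0.2652] F [-1.8  0.7 -1.1] w 0.997 q6 2.83
[0.43 0.05 0.27] d [-4.697  5.065 -0.176] turn -3.720 yawy -39.8 rows>=4.1
[ 0.605  -0.0682  0.27  ] d [-2.868  6.43   0.015] turn -2.394 yawy -10.0 rows>=4.2
```

View pics/v9.png

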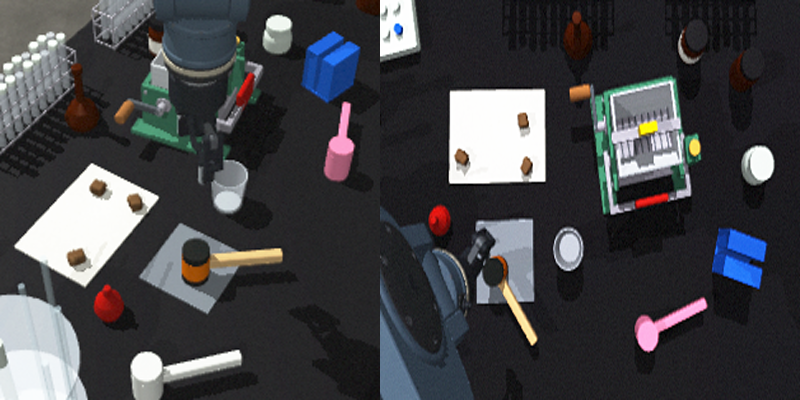

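Side and top views: the mallet stands upright on the mat, and the three clods and the bystanders are in place. The gauge is in the mill; I fetch it now.

Emit:
apply_moves:
  deltas:
    - [60, [-1.1, 1.2, -0.2], -0.8]
    - [60, [-2.2, 2.4, -0.4], -1.6]
    - [60, [-3.3, 3.6, -0.4], -2.5]
    - [60, [-4.3, 4.7, -0.4], -3.3]
    - [60, [-4.7, 5.06, -0.4], -3.72]

```text
time: 23.45
tcp_pos: [0.4282, 0.0462, 0.2734]
ee_rot: [-2.404, -2.022, 0.002]
force: [0.0, 1.6, 1.2]
gripper_width: 0.699
gripper_force: 0.0
```

```bash
python3 - <<'E'
from h import *
plan(([.606,-.0677,.28],9.15))
E
```

```text
t=23.4 tcp [0.4282 0.0462 0.2734] F [0.  1.6 1.2] w 0.699 q6 1.85
[ 0.606  -0.0677  0.28  ] d [-2.722  6.488 -0.226] turn -2.379 yawy -9.9 rows>=4.2
```

Emit:
apply_moves:
  deltas:
    - [60, [-0.6, 1.4, -0.2], -0.6]
    - [60, [-1.2, 2.9, -0.2], -1.2]
    - [60, [-1.8, 4.4, -0.2], -1.8]
    - [60, [-2.4, 5.8, -0.2], -2.38]
    - [60, [-2.72, 6.49, -0.2], -2.38]

```text
time: 23.95
tcp_pos: [0.6078, -0.067, 0.2778]
ee_rot: [-2.036, -2.39, 0.003]
force: [0.1, 0.2, -0.1]
gripper_width: 0.704
gripper_force: 0.0
```

Emit:
apply_moves:
  deltas:
    - [60, [0, 0, 0], 0]
    - [60, [0, 0, 0], 0]

```text
time: 24.15
tcp_pos: [0.6059, -0.065, 0.2789]
ee_rot: [-2.039, -2.387, 0.002]
force: [-0.7, 0.3, 0.4]
gripper_width: 0.702
gripper_force: 0.0
```

```bash
python3 - <<'E'
from h import *
kk=cal("wrist"); im=camera("wrist"); cv2.imwrite("pics/w10.png",im)
hsv=cv2.cvtColor(im,cv2.COLOR_BGR2HSV)
m=cv2.inRange(hsv,(22,120,80),(35,255,255)); n,l,st,c=cv2.connectedComponentsWithStats(m)
for i in range(1,n):
    if st[i,4]>100: 
        print("yel",st[i],c[i]); x,y,w,h=st[i,:4]
        for r in (y+h-12,y+h-25): xs=np.nonzero(l[r]==i)[0]; print(r,xs.min(),xs.max(),back("wrist",(xs.mean(),r),.202,kk),inmill(back("wrist",(xs.mean(),r),.202,kk)))
        print("end",inmill(back("wrist",(x+w/2,y+h),.202,kk)))
plan(([.606,-.0677,.28],9.15))
E
```

```text
yel [ 303  173   22   60 1229] [313.42229455 202.41334418]
221 303 323 [ 0.60257559 -0.07514035  0.202     ] [-0.005  -0.0064]
208 303 324 [ 0.60149253 -0.06574866  0.202     ] [-0.0046  0.003 ]
end [-0.0044 -0.0154]
yel [270 268  23  20 320] [280.721875 277.584375]
276 272 292 [ 0.58622987 -0.12096001  0.202     ] [-0.0284 -0.0491]Traceback (most recent call last):
  File "<stdin>", line 8, in <module>
    return umr_minimum(a, axis, None, out, keepdims, initial, where)
ValueError: zero-size array to reduction operation minimum which has no identity
```

```bash
python3 - <<'E'
from h import *
k=cal("top"); C=np.array([.6043,-.0714])
def com(f,lo,hi,box):
    im=cv2.imread(f"pics/{f}.png"); h=cv2.cvtColor(im,cv2.COLOR_BGR2HSV); m=cv2.inRange(h,lo,hi)
    M=np.zeros_like(m); M[box[0]:box[1],box[2]:box[3]]=m[box[0]:box[1],box[2]:box[3]]; mm=cv2.moments(M,True); return mm["m10"]/mm["m00"],mm["m01"]/mm["m00"],mm["m00"]
for f in ("top5","top9"):
    c=com(f,(22,120,80),(35,255,255),(160,230,330,370)); q=back("top",c[:2],.195,k)[:2]-C; print(f,"grip",c,q@MX,q@MY)
for f in ("top0","top9"):
    c=com(f,(0,150,80),(8,255,255),(215,250,330,390)); q=back("top",c[:2],.105,k)[:2]-C; print(f,"plate",c,q@MX,q@MY)
plan(([.6021,-.0674,.18],9.15))
E
```

```text
top5 grip (359.9339622641509, 189.72641509433961, 106.0) -0.0021931226771941723 0.004508108389711325
top9 grip (359.9270833333333, 190.26041666666666, 96.0) -0.003499010549808252 0.004747917598932893
top0 plate (363.7049180327869, 233.00819672131146, 122.0) -0.10829555946882159 0.0016325984912628287
top9 plate (362.9316239316239, 229.69230769230768, 117.0) -0.09924613405371882 0.0021835348415492678
t=24.2 tcp [ 0.6056 -0.0646  0.2796] F [-0.3  0.2 -0.1] w 0.704 q6 1.31
[ 0.6021 -0.0674  0.18  ] d [-0.074 -0.124  3.32 ] turn -0.015 yawy 9.0 rows>=2.0
```

Emit:
apply_moves:
  deltas:
    - [60, [-0.07, -0.12, 0.3], 0]
    - [60, [-0.07, -0.12, 1.5], 0]
    - [60, [-0.07, -0.12, 2.7], 0]
    - [60, [-0.07, -0.12, 3.64], 0]
    - [60, [-0.07, -0.12, 3.64], 0]
  force: 50

```text
time: 24.7
tcp_pos: [0.6001, -0.0666, 0.1681]
ee_rot: [-2.036, -2.387, 0.005]
force: [-0.2, 0.9, -0.2]
gripper_width: 0.704
gripper_force: 0.0
```

Emit:
apply_moves:
  deltas:
    - [5, [0, 0, 0], 0]
    - [5, [0, 0, 0], 0]
    - [5, [0, 0, 0], 0]
    - [5, [0, 0, 0], 0]
    - [5, [0, 0, 0], 0]

```text
time: 25.2
tcp_pos: [0.6041, -0.0675, 0.1729]
ee_rot: [2.038, 2.388, 0.003]
force: [-0.9, 3.0, 6.4]
gripper_width: 0.16
gripper_force: 49.0
```

Emit:
apply_moves:
  deltas:
    - [5, [0, 0, -0.3], 0]
    - [5, [0, 0, -0.7], 0]
    - [5, [0, 0, -1.2], 0]
    - [5, [0, 0, -1.7], 0]
    - [5, [0, 0, -2.2], 0]

```text
time: 25.7
tcp_pos: [0.6028, -0.0676, 0.2385]
ee_rot: [2.04, 2.389, -0.0]
force: [1.3, 0.0, -2.4]
gripper_width: 0.152
gripper_force: 49.5
```

Emit:
apply_moves:
  deltas:
    - [5, [0, 0, -0.6], 0]
    - [5, [0, 0, -1.4], 0]
    - [5, [0, 0, -2.2], 0]
    - [5, [0, 0, -2.3], 0]

```text
time: 26.1
tcp_pos: [0.6036, -0.0677, 0.3095]
ee_rot: [2.037, 2.387, 0.003]
force: [1.1, -0.7, -1.3]
gripper_width: 0.154
gripper_force: 49.6
```

```bash
python3 - <<'E'
from h import *
plan(([.4206,-.2807,.29],-15))
E
```

```text
t=26.1 tcp [ 0.6036 -0.0677  0.3095] F [ 1.1 -0.7 -1.3] w 0.154 q6 1.30
[ 0.4206 -0.2807  0.29  ] d [-6.055 -7.141  0.628] turn 3.004 yawy 9.0 rows>=5.6
```

Emit:
apply_moves:
  deltas:
    - [5, [-1.1, -1.3, 0], 0.6]
    - [5, [-2.2, -2.6, 0], 1.2]
    - [5, [-3.3, -3.9, 0], 1.8]
    - [5, [-4.4, -5.2, 0], 2.4]
    - [5, [-5.4, -6.4, 0], 3.0]

```text
time: 26.6
tcp_pos: [0.4378, -0.2578, 0.3058]
ee_rot: [-2.495, -1.909, 0.0]
force: [0.9, -0.6, -2.5]
gripper_width: 0.153
gripper_force: 50.0
```

```bash
python3 - <<'E'
from h import *
plan(([.4213,-.281,.24],-15))
E
```

```text
t=26.6 tcp [ 0.4378 -0.2578  0.3058] F [ 0.9 -0.6 -2.5] w 0.153 q6 1.30
[ 0.4213 -0.281   0.24  ] d [-0.891 -0.328  2.193] turn -0.018 yawy -15.1 rows>=1.4
```

Emit:
apply_moves:
  deltas:
    - [5, [-0.45, -0.16, 0.5], 0]
    - [5, [-0.89, -0.33, 1.2], 0]
    - [5, [-0.89, -0.33, 2.2], 0]
    - [5, [-0.89, -0.33, 2.2], 0]
    - [5, [-0.89, -0.33, 2.2], 0]

```text
time: 27.1
tcp_pos: [0.4228, -0.2797, 0.2406]
ee_rot: [-2.491, -1.913, 0.0]
force: [0.3, 0.4, -1.0]
gripper_width: 0.15
gripper_force: 50.1
```

Emit:
apply_moves:
  deltas:
    - [5, [0, 0, 0], 0]
    - [5, [0, 0, 0], 0]
    - [5, [0, 0, 0], 0]

```text
time: 27.4
tcp_pos: [0.4236, -0.2801, 0.241]
ee_rot: [2.49, 1.913, 0.001]
force: [0.3, 0.2, -2.3]
gripper_width: 0.159
gripper_force: 50.1
```

```bash
python3 - <<'E'
from h import *
kk=cal("wrist"); im=camera("wrist"); cv2.imwrite("pics/w11.png",im)
np.save("kw11.npy",np.array([kk[0],kk[1],np.tile(kk[2],(3,1))]))
plan(([.4213,-.281,.24],-15)); print(inmill([0,0]))
E
```

```text
t=27.4 tcp [ 0.4235 -0.2801  0.2408] F [ 1.4 -0.5 -1.9] w 0.153 q6 1.25
[ 0.4213 -0.281   0.24  ] d [-0.049 -0.062  0.027] turn 0.007 yawy -14.9 rows>=0.1
[-0.588   0.1636]
```

View pics/w11.png

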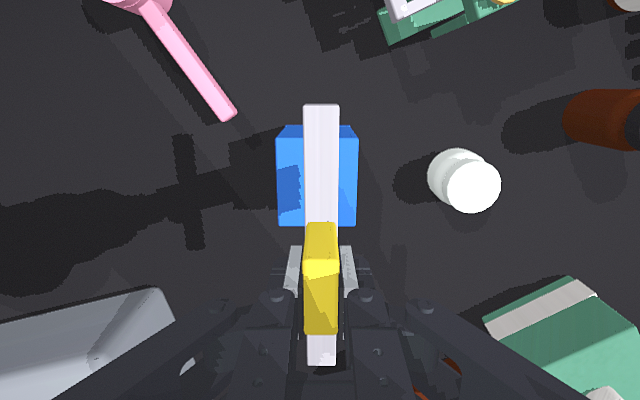

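Wrist view: stand top spans columns 277–357 (centre about 317), the gauge bar is centred at 321. The gauge is therefore about 3 mm too far along tool +y.

```bash
python3 - <<'E'
from h import *
a=np.load("kw11.npy"); kw=(a[0],a[1],a[2][0])
im=cv2.imread("pics/w11.png"); hsv=cv2.cvtColor(im,cv2.COLOR_BGR2HSV); m=cv2.inRange(hsv,(100,150,60),(125,255,255))
for r in (145,160,180,200,215,222):
    x=np.nonzero(m[r,250:380])[0]+250; print(r,x.min(),x.max(),(x.min()+x.max()+1)/2)
g=cv2.inRange(hsv,(0,0,130),(180,60,255))
for r in (110,120,350,360):
    x=np.nonzero(g[r,295:345])[0]+295; print("bar",r,x.min(),x.max(),(x.min()+x.max()+1)/2)
s,p,R=pose()
f=lambda q:np.round((R.T@(q-p))*1000,1)
for r,c in ((145,0),(222,0)):
    x=np.nonzero(m[r,250:380])[0]+250; q=back("wrist",((x.min()+x.max()+1)/2,r),.096,kw); print("stand tool-frame mm",f(q))
zc=p[2]-.1087+.102
for r in (110,350):
    x=np.nonzero(g[r,295:345])[0]+295; q=back("wrist",((x.min()+x.max()+1)/2,r),zc,kw); print("bar",f(q))
E
```

```text
145 275 358 317.0
160 275 357 316.5
180 276 357 317.0
200 277 356 317.0
215 278 355 317.0
222 278 355 317.0
bar 110 303 339 321.5
bar 120 303 339 321.5
bar 350 307 335 321.5
bar 360 307 335 321.5
stand tool-frame mm [ 31.5  -2.5 144.8]
stand tool-frame mm [-37.8  -2.7 144.8]
bar [69.1  0.6  6.7]
bar [-55.1   0.8   6.7]
```

Emit:
apply_moves:
  deltas:
    - [5, [0, -0.11, 0], 0]
    - [5, [0, -0.11, 0], 0]
    - [5, [0, -0.11, 0.5], 0]
    - [5, [0, -0.11, 1.0], 0]
    - [5, [0, -0.11, 1.5], 0]

```text
time: 27.95
tcp_pos: [0.4199, -0.2792, 0.1948]
ee_rot: [2.492, 1.913, 0.0]
force: [0.1, -0.1, -2.2]
gripper_width: 0.157
gripper_force: 50.1
```

Emit:
apply_moves:
  deltas:
    - [5, [0, 0, 0.3], 0]
    - [5, [0, 0, 0.6], 0]
    - [5, [0, 0, 0.6], 0]

```text
time: 28.25
tcp_pos: [0.4195, -0.2789, 0.1764]
ee_rot: [-2.491, -1.913, 0.001]
force: [0.0, -0.8, -2.8]
gripper_width: 0.154
gripper_force: 50.0
```

Emit:
apply_moves:
  deltas:
    - [5, [0, 0, 0.6], 0]
    - [5, [0, 0, 1.2], 0]
    - [5, [0, 0, 1.8], 0]
    - [5, [0, 0, 1.95], 0]
    - [5, [0, 0, 1.95], 0]

```text
time: 28.75
tcp_pos: [0.4201, -0.2792, 0.1194]
ee_rot: [2.491, 1.913, 0.0]
force: [-0.5, -0.3, -1.6]
gripper_width: 0.152
gripper_force: 50.2
```

Emit:
apply_moves:
  deltas:
    - [20, [0, 0, 0.03], 0]
    - [40, [0, 0, 0.03], 0]
    - [60, [0, 0, 0.03], 0]
    - [60, [0, 0, -0.5], 0]
    - [60, [0, 0, -2.0], 0]

```text
time: 29.25
tcp_pos: [0.4182, -0.2781, 0.1767]
ee_rot: [-2.487, -1.91, 0.003]
force: [1.0, -0.4, 0.4]
gripper_width: 0.704
gripper_force: 0.0
```

Emit:
apply_moves:
  deltas:
    - [60, [0, 0, -1.6], 0]
    - [60, [0, 0, -3.2], 0]
    - [60, [0, 0, -4.0], 0]
    - [60, [0, 0, -4.0], -0.8]

```text
time: 29.65
tcp_pos: [0.4211, -0.28, 0.3026]
ee_rot: [2.376, 2.046, 0.003]
force: [0.6, -0.6, -0.6]
gripper_width: 0.703
gripper_force: 0.0
```

```bash
python3 - <<'E'
from h import *
t=camera("top"); cv2.imwrite("pics/top12.png",t); k=cal("top")
for r in masks_of("top","clod1")[:6]: print("top",r["confidence"],r["point"],r["mask"].sum(),back("top",r["point"],.015,k))
s=camera("side"); cv2.imwrite("pics/side12.png",s); ks=cal("side")
for r in masks_of("side","clod1")[:6]: print("side",r["confidence"],r["point"],r["mask"].sum(),back("side",r["point"],.015,ks))
# brown blobs on the whole board neighbourhood
h=cv2.cvtColor(t,cv2.COLOR_BGR2HSV); m=cv2.inRange(h,(5,80,30),(18,255,180)); n,l,st,c=cv2.connectedComponentsWithStats(m)
for i in range(1,n):
    if 15<st[i,4]<150: print("blob",st[i],c[i],back("top",c[i],.015,k))
plan(([.58,.2,.3],-20))
E
```

```text
top 0.49 [263.5, 183.4] 70 [0.64382123 0.19298688 0.015     ]
top 0.43 [245.4, 275.6] 526 [0.3779533  0.24128863 0.015     ]
top 0.4 [214.0, 206.1] 56 [0.57714081 0.33512786 0.015     ]
top 0.38 [258.1, 222.4] 60 [0.52998756 0.20716497 0.015     ]
side 0.55 [334.1, 283.3] 797 [0.4001424  0.21722447 0.015     ]
side 0.39 [254.9, 283.1] 96 [0.58090047 0.33371211 0.015     ]
blob [387 135   6  16  37] [389.16216216 143.51351351] [ 0.76389351 -0.17661785  0.015     ]
blob [424 148  20  22 144] [431.28472222 160.59722222] [ 0.7130133  -0.30070229  0.015     ]
blob [ 52 159  12  11  82] [ 57.17073171 163.7804878 ] [0.6998508  0.79080297 0.015     ]
blob [298 166  17   4  23] [306.60869565 166.86956522] [0.69306697 0.06745288 0.015     ]
blob [299 171  17   6  64] [306.21875  173.078125] [0.67463807 0.0685445  0.015     ]
blob [258 182   9   8  56] [262.         185.60714286] [0.63731668 0.19726882 0.015     ]
blob [209 202  11   9  65] [213.72307692 205.89230769] [0.57774367 0.33593975 0.015     ]
blob [252 217  10  11  71] [256.29577465 222.05633803] [0.53097875 0.21237945 0.015     ]
blob [515 238  13   9  65] [521.4        241.96923077] [ 0.47335871 -0.55866198  0.015     ]
blob [238 261  13  21  76] [246.11842105 269.96052632] [0.39389664 0.23950009 0.015     ]
blob [256 284  18  25  29] [265.89655172 296.06896552] [0.32023853 0.18222532 0.015     ]
t=29.9 tcp [ 0.4197 -0.2791  0.2983] F [ 0.  -0.8  0.1] w 0.700 q6 1.14
[0.58 0.2  0.3 ] d [16.594  2.857 -0.053] turn 1.409 yawy -8.7 rows>=10.1
```

Emit:
apply_moves:
  deltas:
    - [70, [1.6, 0.25, 0], 0.1]
    - [70, [3.2, 0.5, 0], 0.2]
    - [70, [4.8, 0.75, 0], 0.3]
    - [70, [6.4, 1.0, 0], 0.4]
    - [70, [8.0, 1.2, 0], 0.5]

```text
time: 30.35
tcp_pos: [0.4911, -0.0453, 0.2981]
ee_rot: [-2.454, -1.96, 0.001]
force: [1.5, -1.2, -0.3]
gripper_width: 0.82
gripper_force: 0.0
```

Emit:
apply_moves:
  deltas:
    - [70, [1.6, 0.2, 0], 0]
    - [70, [3.2, 0.4, 0], 0]
    - [70, [4.8, 0.6, 0], 0]
    - [70, [6.4, 0.8, 0], 0]
    - [70, [7.4, 0.9, 0.5], 0]

```text
time: 30.85
tcp_pos: [0.5666, 0.1669, 0.2838]
ee_rot: [2.452, 1.964, 0.002]
force: [0.6, -1.0, -0.5]
gripper_width: 0.817
gripper_force: 0.0
```

```bash
python3 - <<'E'
from h import *
plan(([.54,.21,.27],-15))
E
```

```text
t=30.9 tcp [0.5666 0.1669 0.2838] F [ 0.6 -1.  -0.5] w 0.817 q6 2.08
[0.54 0.21 0.27] d [ 1.209 -1.18   0.459] turn 0.297 yawy -12.6 rows>=1.1
```

Emit:
apply_moves:
  deltas:
    - [70, [0.6, -0.6, 0.2], 0.3]
    - [70, [1.2, -1.18, 0.46], 0.3]
    - [70, [1.2, -1.18, 0.46], 0.3]
    - [70, [1.2, -1.18, 0.46], 0.3]
    - [70, [1.2, -1.18, 0.46], 0.3]

```text
time: 31.35
tcp_pos: [0.5394, 0.2059, 0.2699]
ee_rot: [2.493, 1.911, -0.0]
force: [-0.5, -0.4, 0.7]
gripper_width: 0.821
gripper_force: 0.0
```

```bash
cat > cl.py <<'E'
from h import *
def clods(save):
    kk=cal("wrist"); im=camera("wrist"); cv2.imwrite(save,im); ms=masks_of("wrist","clod1")
    out=[]
    for r in ms[:8]:
        m=r["mask"].astype(np.uint8); c=max(cv2.findContours(m,0,1)[0],key=cv2.contourArea)[:,0,:]
        P=np.array([back("wrist",q,.022,kk)[:2] for q in c],np.float32)
        (cx,cy),(w,h),a=cv2.minAreaRect(P*1000); ctr=back("wrist",r["point"],.018,kk)
        print(round(r["confidence"],2),"pt",r["point"],"ctr",np.round(ctr[:2],4),"rect",round(cx/1000,4),round(cy/1000,4),"size %.0f x %.0f ang %.0f"%(w,h,a))
E
python3 -c "
from cl import *
clods('pics/w13.png'); plan()"
```

```text
0.86 pt [406.4, 141.0] ctr [0.6392 0.1981] rect 0.6366 0.1993 size 26 x 26 ang 8
0.84 pt [312.7, 149.3] ctr [0.5334 0.2167] rect 0.5333 0.215 size 24 x 27 ang 51
0.69 pt [320.8, 29.2] ctr [0.5749 0.3356] rect 0.5783 0.3361 size 30 x 22 ang 70
t=31.4 tcp [0.5395 0.2058 0.27  ] F [-0.2  0.7 -0.3] w 0.818 q6 2.20
```

View pics/w13.png

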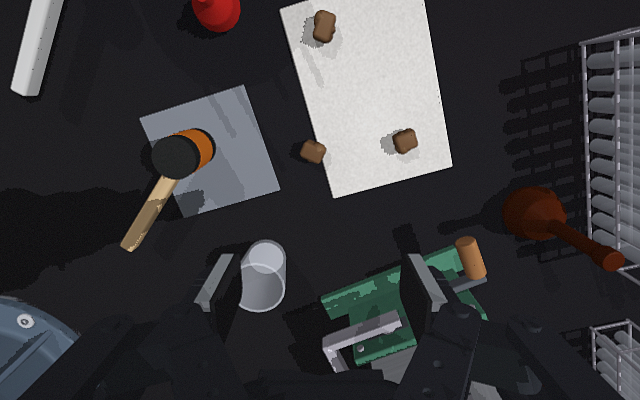

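Wrist view: clods at (406,141), (313,150, knocked to the board's edge) and (322,27); the mallet stands on the mat. I take the knocked one first.

```bash
python3 -c "
from h import *
plan(([.5333,.2155,.10],-39),([.5333,.2155,.007],None),([.5333,.2155,.20],None),(mw(-.002,0,.20),None),(mw(-.002,0,.155),None))"
```

```text
t=31.4 tcp [0.5395 0.2058 0.27  ] F [-0.2  0.7 -0.3] w 0.818 q6 2.20
[0.5333 0.2155 0.1   ] d [ 0.259 -0.286  5.667] turn 2.993 yawy -15.1 rows>=3.4
[0.5333 0.2155 0.007 ] d [-0.  -0.   3.1] turn 0.000 yawy -39.0 rows>=1.9
[0.5333 0.2155 0.2   ] d [ 1.000e-03  1.000e-03 -6.433e+00] turn 0.000 yawy -39.0 rows>=3.9
[ 0.6045 -0.0683  0.2   ] d [-5.858  7.799  0.   ] turn 0.000 yawy -39.0 rows>=5.9
[ 0.6045 -0.0683  0.155 ] d [-0.  -0.   1.5] turn 0.000 yawy -39.0 rows>=0.9
```

Emit:
apply_moves:
  deltas:
    - [60, [0.26, -0.29, 1.2], 1.0]
    - [60, [0.26, -0.29, 2.7], 2.0]
    - [60, [0.26, -0.29, 4.2], 3.0]
    - [60, [0.26, -0.29, 5.6], 3.0]
    - [60, [0.26, -0.29, 5.6], 3.0]
  force: 30

```text
time: 31.95
tcp_pos: [0.5299, 0.2144, 0.0972]
ee_rot: [-2.835, -1.352, 0.013]
force: [-0.1, -0.8, 0.7]
gripper_width: 0.704
gripper_force: 0.0
```

```bash
python3 -c "
from h import *
plan(([.5333,.2155,.007],-39))"
```

```text
t=31.9 tcp [0.5299 0.2144 0.0972] F [-0.1 -0.8  0.7] w 0.704 q6 2.64
[0.5333 0.2155 0.007 ] d [0.123 0.077 3.005] turn -0.002 yawy -39.0 rows>=1.8
```

Emit:
apply_moves:
  deltas:
    - [60, [0.1, 0.06, 1.0], 0]
    - [60, [0.1, 0.06, 2.0], 0]
    - [60, [0.1, 0.06, 2.8], 0]
    - [60, [0.1, 0.06, 3.0], 0]
    - [60, [0.1, 0.06, 3.0], 0]

```text
time: 32.45
tcp_pos: [0.5368, 0.2174, 0.0131]
ee_rot: [2.835, 1.353, 0.001]
force: [-0.7, 0.1, 0.4]
gripper_width: 0.704
gripper_force: 0.0
```

Emit:
apply_moves:
  deltas:
    - [15, [0, 0, 0], 0]
    - [15, [0, 0, 0], 0]
    - [15, [0, 0, 0], 0]
    - [15, [0, 0, 0], 0]
    - [15, [0, 0, 0], 0]

```text
time: 32.95
tcp_pos: [0.5369, 0.218, 0.0135]
ee_rot: [-2.835, -1.354, -0.004]
force: [-2.0, 1.3, 10.2]
gripper_width: 0.305
gripper_force: 28.7
```

Emit:
apply_moves:
  deltas:
    - [15, [0, 0, -0.5], 0]
    - [15, [0, 0, -1.8], 0]
    - [15, [0, 0, -3.3], 0]
    - [15, [0, 0, -4.8], 0]
    - [15, [0, 0, -6.4], 0]

```text
time: 33.45
tcp_pos: [0.5356, 0.2172, 0.2065]
ee_rot: [2.835, 1.353, 0.001]
force: [1.4, -0.1, -0.2]
gripper_width: 0.302
gripper_force: 29.1
```

```bash
python3 -c "
from h import *
plan((mw(-.002,0,.205),None))"
```

```text
t=33.5 tcp [0.5356 0.2172 0.2065] F [ 1.4 -0.1 -0.2] w 0.302 q6 2.64
[ 0.6045 -0.0683  0.205 ] d [-5.958  7.771  0.048] turn 0.000 yawy -39.0 rows>=5.9
```

Emit:
apply_moves:
  deltas:
    - [15, [-0.9, 1.2, 0], 0]
    - [15, [-1.8, 2.4, 0], 0]
    - [15, [-2.8, 3.7, 0], 0]
    - [15, [-3.8, 5.0, 0], 0]
    - [15, [-4.8, 6.3, 0], 0]

```text
time: 33.95
tcp_pos: [0.5927, -0.0153, 0.205]
ee_rot: [2.834, 1.354, 0.002]
force: [0.4, 0.3, 0.2]
gripper_width: 0.304
gripper_force: 29.1
```

Emit:
apply_moves:
  deltas:
    - [15, [-0.6, 0.8, 0], 0]
    - [15, [-1.16, 1.47, 0], 0]
    - [15, [-1.16, 1.47, 0.8], 0]
    - [15, [-1.16, 1.47, 1.6], 0]
    - [15, [-1.16, 1.47, 1.7], 0]

```text
time: 34.45
tcp_pos: [0.6035, -0.0683, 0.1511]
ee_rot: [-2.834, -1.352, 0.004]
force: [-1.3, -0.0, -0.1]
gripper_width: 0.303
gripper_force: 29.1
```

Emit:
apply_moves:
  deltas:
    - [25, [0, 0, 0], 0]
    - [45, [0, 0, 0], 0]
    - [45, [0, 0, 0], 0]
    - [45, [0, 0, -1.0], 0]
    - [45, [0, 0, -2.5], 0]

```text
time: 34.95
tcp_pos: [0.6037, -0.0679, 0.2277]
ee_rot: [-2.833, -1.353, 0.004]
force: [1.9, 0.6, 0.2]
gripper_width: 0.528
gripper_force: 0.0
```

```bash
python3 - <<'E'
from cl import *
plan(([.6366,.1985,.2],-4))
k=cal("top")
t=camera("top"); cv2.imwrite("pics/top14.png",t)
for r in masks_of("top","clod1")[:6]: print("top",r["confidence"],r["point"],r["mask"].sum(),back("top",r["point"],.015,k))
E
```

```text
t=35.0 tcp [ 0.6037 -0.0679  0.2277] F [1.9 0.6 0.2] w 0.528 q6 2.14
[0.6366 0.1985 0.2   ] d [ 7.597 -4.728  0.922] turn -4.369 yawy -38.9 rows>=5.4
top 0.45 [250.1, 275.2] 530 [0.3790581  0.22792651 0.015     ]
top 0.37 [327.8, 218.1] 240 [0.54259135 0.00555977 0.015     ]
```

Emit:
apply_moves:
  deltas:
    - [60, [1.3, -0.8, -0.3], -1.0]
    - [60, [2.6, -1.6, -0.3], -2.0]
    - [60, [3.9, -2.4, -0.3], -3.0]
    - [60, [5.2, -3.2, -0.3], -4.0]
    - [60, [6.5, -4.0, -0.3], -5.0]

```text
time: 35.55
tcp_pos: [0.6344, 0.161, 0.2381]
ee_rot: [2.194, 2.247, 0.002]
force: [0.8, -0.7, 0.1]
gripper_width: 0.706
gripper_force: 0.0
```

```bash
python3 -c "
from h import *
plan(([.6366,.1985,.2],8))"
```

```text
t=35.5 tcp [0.6344 0.161  0.2381] F [ 0.8 -0.7  0.1] w 0.706 q6 1.80
[0.6366 0.1985 0.2   ] d [1.248 0.102 1.271] turn -0.828 yawy 1.4 rows>=1.1
```

Check the clod positions once more from here, settled.

Emit:
apply_moves:
  deltas:
    - [60, [0.6, 0.05, 0.6], -0.4]
    - [60, [1.25, 0.1, 1.2], -0.83]
    - [60, [1.25, 0.1, 1.2], -0.83]
    - [60, [1.25, 0.1, 1.2], -0.83]
    - [60, [1.25, 0.1, 1.2], -0.83]

```text
time: 36.05
tcp_pos: [0.637, 0.1957, 0.2024]
ee_rot: [2.069, 2.363, 0.002]
force: [0.3, 0.0, -0.1]
gripper_width: 0.699
gripper_force: 0.0
```

```bash
python3 -c "
from cl import *
clods('pics/w15.png'); plan(([.6366,.1985,.010],8))"
```

```text
0.92 pt [320.6, 167.1] ctr [0.6375 0.1993] rect 0.6374 0.1987 size 26 x 26 ang 8
0.81 pt [271.2, 6.6] ctr [0.5777 0.3314] rect 0.5803 0.3284 size 28 x 15 ang 8
t=36.1 tcp [0.637  0.1956 0.2022] F [-0.5 -0.3 -0.1] w 0.705 q6 1.74
[0.6366 0.1985 0.01  ] d [ 0.096 -0.012  6.406] turn -0.053 yawy 7.6 rows>=3.8
```

Emit:
apply_moves:
  deltas:
    - [60, [0.1, 0, 1.6], 0]
    - [60, [0.1, 0, 3.2], 0]
    - [60, [0.1, 0, 4.8], 0]
    - [60, [0.1, 0, 6.0], 0]
    - [60, [0.1, 0, 6.43], 0]

```text
time: 36.65
tcp_pos: [0.6343, 0.1981, 0.0049]
ee_rot: [-2.068, -2.362, 0.006]
force: [-0.5, -0.3, -0.4]
gripper_width: 0.7
gripper_force: 0.0
```

Emit:
apply_moves:
  deltas:
    - [60, [0, 0, 0], 0]
    - [15, [0, 0, 0], 0]
    - [15, [0, 0, 0], 0]
    - [15, [0, 0, 0], 0]
    - [15, [0, 0, 0], 0]

```text
time: 37.15
tcp_pos: [0.6378, 0.1999, 0.0105]
ee_rot: [2.066, 2.363, 0.005]
force: [0.9, -0.5, 9.0]
gripper_width: 0.292
gripper_force: 29.0
```

Emit:
apply_moves:
  deltas:
    - [15, [0, 0, 0], 0]
    - [15, [0, 0, -0.5], 0]
    - [15, [0, 0, -2.0], 0]
    - [15, [0, 0, -3.5], 0]
    - [15, [0, 0, -5.0], 0]

```text
time: 37.65
tcp_pos: [0.6362, 0.1994, 0.1613]
ee_rot: [2.067, 2.364, 0.002]
force: [1.1, -0.1, -0.1]
gripper_width: 0.292
gripper_force: 29.6
```

```bash
python3 -c "
from h import *
plan(([.63,.1,.205],None),(mw(-.002,.03,.205),None),(mw(-.002,.03,.152),None))"
```

```text
t=37.6 tcp [0.6362 0.1994 0.1613] F [ 1.1 -0.1 -0.1] w 0.292 q6 1.74
[0.63  0.1   0.205] d [-3.257 -0.644 -1.459] turn 0.000 yawy 7.7 rows>=2.2
[ 0.5998 -0.0387  0.205 ] d [-4.447e+00 -1.616e+00 -4.000e-03] turn 0.000 yawy 7.7 rows>=2.8
[ 0.5998 -0.0387  0.152 ] d [-0.    -0.003  1.767] turn 0.000 yawy 7.7 rows>=1.1
```

Emit:
apply_moves:
  deltas:
    - [15, [-0.5, -0.1, -1.3], 0]
    - [15, [-2.0, -0.4, -1.46], 0]
    - [15, [-3.5, -0.8, -1.46], 0]
    - [15, [-5.0, -1.3, -1.46], 0]
    - [15, [-6.5, -1.8, -1.46], 0]

```text
time: 38.15
tcp_pos: [0.6084, -0.0027, 0.2033]
ee_rot: [2.066, 2.364, 0.002]
force: [0.1, -0.3, -0.3]
gripper_width: 0.29
gripper_force: 29.6
```

Emit:
apply_moves:
  deltas:
    - [15, [-0.6, -0.2, 0], 0]
    - [15, [-1.2, -0.46, 0], 0]
    - [15, [-1.2, -0.46, 0.6], 0]
    - [15, [-1.2, -0.46, 1.5], 0]
    - [15, [-1.2, -0.46, 1.7], 0]

```text
time: 38.65
tcp_pos: [0.5989, -0.0387, 0.1496]
ee_rot: [-2.067, -2.364, 0.002]
force: [-0.6, -0.6, -0.1]
gripper_width: 0.289
gripper_force: 29.6
```

Emit:
apply_moves:
  deltas:
    - [15, [0, 0, 0], 0]
    - [45, [0, 0, 0], 0]
    - [45, [0, 0, 0], 0]
    - [45, [0, 0, -1.0], 0]
    - [45, [0, 0, -2.5], 0]

```text
time: 39.15
tcp_pos: [0.5987, -0.0384, 0.2256]
ee_rot: [-2.066, -2.363, 0.003]
force: [1.4, -0.3, 0.4]
gripper_width: 0.524
gripper_force: 0.0
```

```bash
python3 -c "
from h import *
plan(([.5783,.3361,.2],-20))"
```

```text
t=39.1 tcp [ 0.5987 -0.0384  0.2256] F [ 1.4 -0.3  0.4] w 0.524 q6 1.37
[0.5783 0.3361 0.2   ] d [12.46   0.999  0.859] turn 3.461 yawy 7.7 rows>=7.5
```

Emit:
apply_moves:
  deltas:
    - [60, [1.5, 0.1, 0], 0.7]
    - [60, [3.0, 0.2, 0], 1.4]
    - [60, [4.5, 0.35, 0], 2.1]
    - [60, [6.0, 0.5, 0], 2.8]
    - [60, [7.5, 0.6, 0], 3.46]

```text
time: 39.65
tcp_pos: [0.5876, 0.1888, 0.2269]
ee_rot: [2.577, 1.796, 0.002]
force: [1.1, -0.1, -0.4]
gripper_width: 0.702
gripper_force: 0.0
```

```bash
python3 -c "
from h import *
plan(([.57,.30,.2],-20))"
```

```text
t=39.6 tcp [0.5876 0.1888 0.2269] F [ 1.1 -0.1 -0.4] w 0.702 q6 2.23
[0.57 0.3  0.2 ] d [ 3.274 -1.832  0.899] turn -0.029 yawy -20.2 rows>=2.3
```

Emit:
apply_moves:
  deltas:
    - [60, [1.2, -0.7, 0.3], 0]
    - [60, [2.4, -1.4, 0.6], 0]
    - [60, [3.27, -1.83, 0.9], 0]
    - [60, [3.27, -1.83, 0.9], 0]
    - [60, [3.27, -1.83, 0.9], 0]

```text
time: 40.15
tcp_pos: [0.5695, 0.2984, 0.1993]
ee_rot: [2.572, 1.804, 0.001]
force: [-0.7, -0.7, 0.5]
gripper_width: 0.7
gripper_force: 0.0
```

```bash
python3 -c "
from cl import *
camera('wrist');clods('pics/w16.png'); plan(([.5783,.3361,.010],-20))"
```

```text
0.87 pt [314.5, 131.2] ctr [0.578  0.3355] rect 0.5788 0.3372 size 30 x 23 ang 70
0.64 pt [573.9, 306.8] ctr [0.7799 0.0584] rect 0.8017 0.0342 size 66 x 193 ang 39
t=40.3 tcp [0.5701 0.2969 0.1997] F [-0.4  0.  -0.2] w 0.702 q6 2.40
[0.5783 0.3361 0.01  ] d [ 1.315 -0.197  6.324] turn -0.008 yawy -20.1 rows>=3.9
```

Emit:
apply_moves:
  deltas:
    - [60, [0.7, -0.1, 1.0], 0]
    - [60, [1.33, -0.2, 2.5], 0]
    - [60, [1.33, -0.2, 4.1], 0]
    - [60, [1.33, -0.2, 5.6], 0]
    - [60, [1.33, -0.2, 6.35], 0]

```text
time: 40.8
tcp_pos: [0.5762, 0.3354, 0.0047]
ee_rot: [-2.574, -1.8, 0.006]
force: [-0.1, -1.1, 0.1]
gripper_width: 0.7
gripper_force: 0.0
```

Emit:
apply_moves:
  deltas:
    - [60, [0, 0, 0], 0]
    - [15, [0, 0, 0], 0]
    - [15, [0, 0, 0], 0]
    - [15, [0, 0, 0], 0]
    - [15, [0, 0, 0], 0]

```text
time: 41.3
tcp_pos: [0.5789, 0.3378, 0.0108]
ee_rot: [2.573, 1.801, 0.005]
force: [0.1, -1.1, 8.1]
gripper_width: 0.281
gripper_force: 28.7
```

Emit:
apply_moves:
  deltas:
    - [15, [0, 0, 0], 0]
    - [15, [0, 0, -0.5], 0]
    - [15, [0, 0, -2.0], 0]
    - [15, [0, 0, -3.5], 0]
    - [15, [0, 0, -5.0], 0]

```text
time: 41.8
tcp_pos: [0.5777, 0.3373, 0.1618]
ee_rot: [2.573, 1.802, 0.003]
force: [0.9, 0.5, -0.2]
gripper_width: 0.276
gripper_force: 29.4
```

```bash
python3 -c "
from h import *
plan((mw(-.002,-.03,.215),None),(mw(-.002,-.03,.215),9))"
```

```text
t=41.8 tcp [0.5777 0.3373 0.1618] F [ 0.9  0.5 -0.2] w 0.276 q6 2.45
[ 0.6093 -0.0979  0.215 ] d [-13.268   5.957  -1.787] turn 0.000 yawy -20.0 rows>=8.8
[ 0.6093 -0.0979  0.215 ] d [0. 0. 0.] turn -3.626 yawy -20.0 rows>=3.4
```

Emit:
apply_moves:
  deltas:
    - [15, [-1.0, 0.4, -1.0], 0]
    - [15, [-2.4, 1.1, -1.8], 0]
    - [15, [-3.8, 1.7, -1.8], 0]
    - [15, [-5.2, 2.3, -1.8], 0]
    - [15, [-6.6, 3.0, -1.8], 0]

```text
time: 42.3
tcp_pos: [0.5945, 0.1188, 0.2143]
ee_rot: [2.572, 1.802, 0.004]
force: [1.4, 0.5, -1.3]
gripper_width: 0.276
gripper_force: 29.4
```

Emit:
apply_moves:
  deltas:
    - [15, [-1.4, 0.6, 0], -0.7]
    - [15, [-2.8, 1.2, 0], -1.4]
    - [15, [-4.2, 1.9, 0], -2.1]
    - [15, [-5.5, 2.4, 0], -2.8]
    - [15, [-6.6, 2.95, 0], -3.6]

```text
time: 42.8
tcp_pos: [0.6098, -0.0983, 0.2141]
ee_rot: [2.039, 2.387, 0.002]
force: [1.5, 0.4, -0.1]
gripper_width: 0.283
gripper_force: 29.4
```

```bash
python3 -c "
from h import *
plan((mw(-.002,-.03,.152),9))"
```

```text
t=42.8 tcp [ 0.6098 -0.0983  0.2141] F [ 1.5  0.4 -0.1] w 0.283 q6 1.25
[ 0.6093 -0.0979  0.152 ] d [ 0.015 -0.02   2.071] turn -0.003 yawy 9.0 rows>=1.2
```

Emit:
apply_moves:
  deltas:
    - [15, [0, 0, 0.8], 0]
    - [15, [0, 0, 1.8], 0]
    - [15, [0, 0, 2.05], 0]
    - [15, [0, 0, 2.05], 0]
    - [45, [0, 0, 2.05], 0]

```text
time: 43.3
tcp_pos: [0.6105, -0.0957, 0.1527]
ee_rot: [2.043, 2.384, 0.002]
force: [-0.4, -0.0, 0.4]
gripper_width: 0.433
gripper_force: 0.0
```

Emit:
apply_moves:
  deltas:
    - [45, [0, 0, 0], 0]
    - [45, [0, 0, 0], 0]
    - [45, [0, 0, -1.0], 0]
    - [45, [0, 0, -2.5], 0]
    - [45, [0, 0, -4.0], 0]

```text
time: 43.8
tcp_pos: [0.6093, -0.0957, 0.2727]
ee_rot: [-2.044, -2.385, 0.0]
force: [1.7, -0.4, 0.3]
gripper_width: 0.529
gripper_force: 0.0
```

Emit:
apply_moves:
  deltas:
    - [45, [0, -1.5, 0], 0]
    - [45, [0, -3, 0], 0]
    - [45, [0, -4.5, 0], 0]
    - [45, [0, -6.0, 0], 0]
    - [45, [0, -6.5, 0], 0]

```text
time: 44.3
tcp_pos: [0.4141, -0.1258, 0.2719]
ee_rot: [2.045, 2.384, 0.0]
force: [1.1, -0.7, -0.2]
gripper_width: 0.531
gripper_force: 0.0
```

```bash
python3 - <<'E'
from h import *
plan()
C=np.array([.6043,-.0714])
for c in("top","side"):
    im=camera(c); cv2.imwrite(f"pics/{c}17.png",im); k=cal(c)
    for t in ("clod1","gauge","mallet","lock_pin","beaker","flask","jar","bulb","bottle1"):
        for r in masks_of(c,t)[:5]: print(c,t,round(r["confidence"],2),r["point"],int(r["mask"].sum()), inmill(back(c,r["point"],.115,k)) if t=="clod1" else "")
t=cv2.imread("pics/top17.png"); k=cal("top")
h=cv2.cvtColor(t,cv2.COLOR_BGR2HSV); m=cv2.inRange(h,(3,70,25),(20,255,190)); n,l,st,c=cv2.connectedComponentsWithStats(m)
for i in range(1,n):
    if 12<st[i,4]<200: print("blob",st[i],c[i].round(1),inmill(back("top",c[i],.115,k)))
def red(f):
    h=cv2.cvtColor(cv2.imread(f),cv2.COLOR_BGR2HSV); m=cv2.inRange(h,(0,150,80),(8,255,255)); m[:215]=0;m[250:]=0;m[:,:330]=0;m[:,390:]=0; q=cv2.moments(m,True); return q["m10"]/q["m00"],q["m01"]/q["m00"],q["m00"]
print(red("pics/top9.png"),red("pics/top17.png"))
E
```

```text
t=44.3 tcp [ 0.4141 -0.1258  0.2719] F [ 1.1 -0.7 -0.2] w 0.531 q6 1.12
top clod1 0.54 [345.2, 194.4] 94 [-0.0019  0.0314]
top mallet 0.98 [174.8, 293.1] 743 
top mallet 0.92 [362.5, 299.8] 452 
top mallet 0.72 [247.4, 277.1] 459 
top beaker 0.73 [297.7, 256.7] 395 
top beaker 0.4 [350.9, 195.0] 4152 
top flask 0.61 [246.1, 276.3] 596 
top flask 0.57 [300.6, 143.1] 413 
top jar 0.74 [444.4, 209.6] 469 
top bulb 0.74 [199.2, 240.5] 222 
top bulb 0.35 [397.3, 139.5] 384 
top bottle1 0.8 [397.4, 141.0] 460 
top bottle1 0.61 [437.9, 158.0] 482 
side clod1 0.44 [324.5, 158.1] 50 [ 0.0275 -0.0504]
side gauge 0.87 [409.7, 153.6] 285 
side gauge 0.56 [336.9, 284.4] 908 
side gauge 0.48 [329.3, 189.7] 4189 
side mallet 0.66 [305.6, 351.9] 970 
side mallet 0.6 [419.4, 220.7] 439 
side mallet 0.6 [276.6, 311.1] 306 
side mallet 0.59 [335.8, 284.6] 841 
side beaker 0.73 [351.5, 241.3] 592 
side flask 0.7 [255.7, 195.6] 510 
side jar 0.83 [378.5, 144.7] 349 
side bulb 0.51 [275.3, 311.8] 294 
side bottle1 0.94 [337.7, 135.0] 407 
side bottle1 0.56 [347.3, 179.9] 774 
blob [387 135  17  17  71] [391.7 145.4] [ 0.1097 -0.1149]
blob [425 148  21  23 184] [431.5 161.1] [ 0.0506 -0.2138]
blob [298 166  17   4  25] [306.4 167. ] [0.0873 0.1219]
blob [299 170  17   7  75] [306.1 172.9] [0.0717 0.1251]
blob [360 178  16  20 176] [367.5 186.9] [ 0.0085 -0.0308]
blob [342 190  10   9  76] [346.2 194.2] [-0.0017  0.0287]
blob [238 261  36  48 122] [251.9 277.6] [-0.1791  0.3077]
(362.9316239316239, 229.69230769230768, 117.0) (363.1735537190083, 229.83471074380165, 121.0)
```

```bash
python3 - <<'E'
from h import *
for c,b in(("side",(130,190,390,430)),("top",(240,280,405,470))):
    for f in ("0","17"):
        im=cv2.imread(f"pics/{c}{f}.png")[b[0]:b[1],b[2]:b[3]]; h=cv2.cvtColor(im,cv2.COLOR_BGR2HSV)
        for n,lo,hi in(("yel",(22,120,80),(35,255,255)),("bar",(0,0,110),(180,60,255))):
            m=cv2.inRange(h,lo,hi); ys,xs=np.nonzero(m)
            if len(xs): print(c,f,n,len(xs),xs.min(),xs.max(),ys.min(),ys.max(),xs.mean().round(1),ys.mean().round(1))
im=cv2.imread("pics/top17.png")[170:205,330:385]; h=cv2.cvtColor(im,cv2.COLOR_BGR2HSV)
m=cv2.inRange(h,(3,70,25),(20,255,190))
print("\n".join("".join("#" if v else "." for v in r) for r in m))
E
```

```text
side 0 yel 121 18 28 13 28 22.8 20.2
side 0 bar 122 6 36 16 38 20.1 27.4
side 17 yel 120 18 28 13 28 22.4 20.6
side 17 bar 136 6 37 3 38 19.7 25.6
top 0 yel 90 27 43 19 27 35.0 22.4
top 0 bar 222 7 58 13 31 31.7 21.8
top 17 bar 1 0 0 12 12 0.0 12.0
.......................................................
.......................................................
.......................................................
.......................................................
.......................................................
.......................................................
.......................................................
.......................................................
.....................................####..............
....................................#######............
...................................###########.........
...................................###########.........
...................................###########.........
...................................###########.........
...................................###########.........
...........
[... 408 characters left out ...]
....#########...............
............#########..........#########...............
............#########..........#########...............
............##########.........########................
............##########..........#######................
.............########............#.#...................
.............########..................................
.......................................................
.......................................................
.......................................................
.......................................................
.......................................................
.......................................................
```

```bash
python3 -c "
from rig import *
print(job_done())"
```

```text
the job is handed in; nothing more can be done
None
```

The job is handed in after about 45 s of arm time. The roll was closed onto the gauge blade, the lock pin was driven to its stop with the mallet, and the gauge is back in its stand. All three clods are in the hopper and the mallet is standing on its mat. The final camera check showed the push plate and the bystanders unmoved; I could not read the roll gap itself.

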